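Hang three nesting pans on one hook

ROBOT

A 6-joint arm with a two-finger parallel gripper is mounted at the origin on a cart in front of the work surface, level with it; the furniture and walls round the work are solid. World frame = base frame: x ahead of the robot, y to its left, z up, the work surface at z = 0. Lengths are in mm, angles in rad, forces in N, time in s.
With the tool pointing down it reaches from about 300 to 775 mm from the base axis. Payload 14.6 kg.
Tool frame: the origin (TCP) lies at the very end of the fingers, on their centre line; the grasp point (between the pads) lies 19 mm behind it; z points along the fingers, y is the direction in which the jaws open and shut (so a half turn about z gives the same grasp; the last joint's range is limited). The gripper opens to 85 mm and grips with 20 to 120 N. Pads are 22 mm wide; open, the fingers measure 114 mm over their backs; the gripper's body (76 mm by 85 mm) begins 54 mm behind the grasp point. The pads swing forward as they close: fully open they stand 13 mm farther back than shut.
Start: joints at [1.164, 0.3, 1.521, -0, 1.321, -0.067], TCP at [183.311, 518.543, 231.281] pointing down, gripper open.
Joint ranges: [-3.03, 3.03], [-0.79, 2.21], [0.23, 2.52], [-1.04, 4.18], [0, 3.07], [-2.55, 2.55]. Speed limits (rad/s): [2.22, 2.22, 2.57, 3.14, 3.14, 3.14].

INTERFACE

Orientations are given as a unit quaternion [w, x, y, z].
In Python, from station import * gives the robot as it stands.
- The arm moves only by the shell command python3 -m handwheel 'ROWS'. ROWS is JSON, one flat list of numbers, 7 for each row, row after row: the turn, a rotation vector about the world's x, y, z in rad, then the shift along the world's x, y, z in m, then the finger opening in m, from 0 to 0.0854. In form: [wx, wy, wz, tx, ty, tz, claw, wx, wy, wz, tx, ty, tz, claw, ...]. A call has 1 to 5 rows; each row shifts and turns the commanded pose from where the row before left it; what a row does not reach is not made up. A row lasts 1/12 s, in which the tool goes at most 41.7 mm and 7.16 degrees, less where a joint would pass 70% of its speed; a pose out of reach is approached as far as the arm can. A call with a gripper value outside its range is refused whole. The fingers move at their own pace and stop on an object; the grip force is fixed at half the most. Time passes only in rows, so rows that do not move let the fingers close. It gives the time, the measured TCP pose, the force and the opening at its end, in the units of the state.
- get_obs(): the state, without advancing time (a new reading comes with each control period).
- snapshot(name): name is "side" or "top"; returns a dict with "image" (384x512x3 uint8, blue, green, red), "range_z" (384x512 float32, mm along the optical axis (not along the pixel's ray), 0 where there is no reading), "vertical_fov" (degrees; the focal length in pixels is half the picture's height over the tangent of half this angle, whatever the lens; pixels are square), "cx", "cy" (the principal point, pixels), "D" ([k1, k2, p1, p2, k3] as OpenCV has them; the pictures are not rectified), "R" (3x3) and "t" (3): a world point X has camera coordinates R X + t. Camera axes: x right, y down, z forward; pixel columns grow to the right and rows downward; lengths in mm; the calibration is good to about 2 mm. A picture is of the moment at which its call begins.
- job_done(): hands the job in, once; it reports no verdict.
The state is a dict: "clock": time; "joint_positions": joint angles; "qd": joint speeds; "joint_torque": joint torques, N m; "eef_pos": TCP position; "tcp_rot": TCP orientation; "wrist_force": force on the tool from outside, world axes, zero at the start; "ft_torque": the same for the moment, N m; "finger_gap": finger opening in mm.
Only numpy, scipy, OpenCV 4.12 (cv2) and the standard library are available. Lean on these libraries where they do the work, as an engineer would, in place of code of your own. Each camera call takes 0.05 s, during which the arm holds its last target.

TASK

Hang the three pans from the draining rack on the hook by the eyes in their handles, one at a time, largest first, then the medium, then the small one. All hang with their mouths towards the prong's tip, each close in front of the one before so that it nests into the larger pan. Do not let a pan fall over and leave the jam jar and the tin where they are.

Things in the scene. Friction and masses are not known exactly. Their poses are not given: they have to be found in the camera images.
- pan_large: Largest of three like rectangular aluminium pans, 90 wide (y), 80 long (z), 36 mm deep (x), walls 4; it stands on its far end in one of the rack's bays (varies), mouth to -x, flat dark steel handle up (+z), 0.3 kg. Origin: underside, below the handle. Mouth x = -4.5, back x = 31.5. Handle 40 wide (y), 9 thick (x = -4.5 to 4.5), z = 80 to 144.5; round eye 28 mm through it along x, centre z = 120.
- pan_medium: Middle one of three like rectangular aluminium pans, 72 wide (y), 62 long (z), 32 mm deep (x), walls 4; it stands on its far end in one of the rack's bays (varies), mouth to -x, flat dark steel handle up (+z), 0.22 kg. Origin: underside, below the handle. Mouth x = -4.5, back x = 27.5. Handle 40 wide (y), 9 thick (x = -4.5 to 4.5), z = 62 to 135.5; round eye 28 mm through it along x, centre z = 111.
- pan_small: Smallest of three like rectangular aluminium pans, 54 wide (y), 44 long (z), 28 mm deep (x), walls 4; it stands on its far end in one of the rack's bays (varies), mouth to -x, flat dark steel handle up (+z), 0.15 kg. Origin: underside, below the handle. Mouth x = -4.5, back x = 23.5. Handle 40 wide (y), 9 thick (x = -4.5 to 4.5), z = 44 to 126.5; round eye 28 mm through it along x, centre z = 102.
- pan_large_eye (a point): Centre of the 28 mm eye in pan_large's handle, at mid-thickness; axes as the pan. The handle ends 24.5 mm above it and 20 mm to either side. The eye is 80 mm from the pan's middle in all three, so that hanging pans nest. Hung, it lies 10 mm below the prong's axis and the handle leans 4 to 12 degrees, the pan swinging towards -x.
- pan_medium_eye (a point): Centre of the 28 mm eye in pan_medium's handle, at mid-thickness; axes as the pan. The handle ends 24.5 mm above it and 20 mm to either side. The eye is 80 mm from the pan's middle in all three, so that hanging pans nest. Hung, it lies 10 mm below the prong's axis and the handle leans 4 to 12 degrees, the pan swinging towards -x.
- pan_small_eye (a point): Centre of the 28 mm eye in pan_small's handle, at mid-thickness; axes as the pan. The handle ends 24.5 mm above it and 20 mm to either side. The eye is 80 mm from the pan's middle in all three, so that hanging pans nest. Hung, it lies 10 mm below the prong's axis and the handle leans 4 to 12 degrees, the pan swinging towards -x.
- hook_stand: Fixed hook stand, origin on the worktop, x along the prong from tip to post, z up. Wooden base 160x110x12 mm; post 12 mm thick at x = 78. A steel prong 8 mm thick, axis z = 160, runs from it to -x past a stop collar (33 mm across, front face x = 25; eyes do not pass it), straight to x = -35, then turns up to the tip at x = -47, z = 170 (its top 174).
- prong_root (a point): Point on the prong's axis at the front face of the stop collar, 160 mm above the worktop; axes as hook_stand.
- prong_tip (a point): Centre of the prong's rounded, upturned end, 170 mm above the worktop, 72 mm in front of prong_root. An eye held with its centre 5 mm above the straight prong's axis passes over this tip and along the prong.
- rack: Fixed draining rack, 66 x 335 mm; wooden floor 8 mm thick on which the pans stand, steel rails 22 mm high in front, behind and between its three bays, 107 mm apart along its y. Origin under its centre; same yaw as the pans at the start.
- jam_jar: Glass jam jar with a white lid, 65 mm across, 94 mm high, loose bystander beside the hook stand. Origin under its centre.
- tin_small: Small food tin, 75 mm across, 58 mm high, loose bystander. Origin under its centre.

How it is judged:
By the outcome, as a careful person would: the job done as asked, in the order asked, and still so for the second after the job is handed in, with the robot touching nothing.
It also fails if it takes over 72 s, if anything falls off the work surface, if the arm or the gripper's body presses on something with over 40 N, if the wrist force passes 120 N, or if a joint passes its speed limit or range.

## Working session

There is one attempt and no reset: what is moved stays moved. The work goes in short steps, Python scripts to look and compute and a shell command to move; the robot and the scene stay as the last step left them, time stands still between calls to the robot, and variables do not carry over. Pictures are saved under pics/ and viewed, and the job is handed in when it is done.

```bash
mkdir -p pics; ls; cat > h.py <<'E'
from station import *
import numpy as np, cv2
def K(s):
    h=s['image'].shape[0]; f=h/2/np.tan(np.radians(s['vertical_fov'])/2)
    return np.array([[f,0,s['cx']],[0,f,s['cy']],[0,0,1]])
def cloud(s):
    h,w=s['range_z'].shape
    u,v=np.meshgrid(np.arange(w),np.arange(h))
    p=cv2.undistortPoints(np.stack([u,v],-1).reshape(-1,1,2).astype(np.float64),K(s),np.array(s['D'],float)).reshape(h,w,2)
    z=s['range_z'].astype(float)
    c=np.stack([p[...,0]*z,p[...,1]*z,z],-1)
    R=np.array(s['R']);t=np.array(s['t'])
    X=(c-t)@R
    X[z==0]=np.nan
    return X
E
python3 - <<'E'
from h import *
import pickle
o=get_obs();print({k:np.round(v,3) for k,v in o.items()})
for n in('side','top'):
    s=snapshot(n);cv2.imwrite(f'pics/{n}0.png',s['image']);pickle.dump(s,open(f'{n}0.pkl','wb'))
    R=np.array(s['R']);print(n,s['vertical_fov'],s['D'],(-R.T@np.array(s['t'])).round(),R.round(3).tolist())
E
```

```text
pics
{'clock': np.float64(0.0), 'joint_positions': array([ 1.164,  0.3  ,  1.522,  0.   ,  1.321, -0.067]), 'qd': array([-0.001,  0.   ,  0.   , -0.001, -0.002, -0.001]), 'joint_torque': array([ 0.0000e+00, -5.4350e+01, -3.6181e+01,  0.0000e+00,  4.0000e-03,
        0.0000e+00]), 'eef_pos': array([183.203, 518.331, 230.711]), 'tcp_rot': array([-0.   ,  0.169,  0.986, -0.001]), 'wrist_force': array([ 0.807, -0.486, -0.957]), 'ft_torque': array([-0.012, -0.017, -0.05 ]), 'finger_gap': np.float64(85.679)}
side 57.87140834962759 [-0.10566488  0.          0.          0.          0.        ] [  415. -1130.   595.] [[0.996, -0.088, 0.026], [-0.012, -0.407, -0.913], [0.091, 0.909, -0.406]]
top 42.843197720204714 [-0.18315947  0.          0.          0.          0.        ] [-198. -443. 1598.] [[0.485, -0.875, 0.001], [-0.771, -0.428, -0.472], [0.413, 0.229, -0.881]]
```

View pics/side0.png

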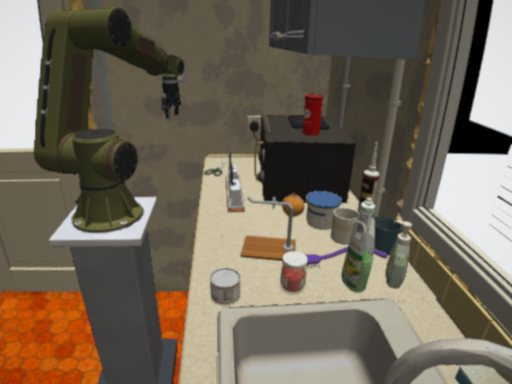

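View pics/top0.png

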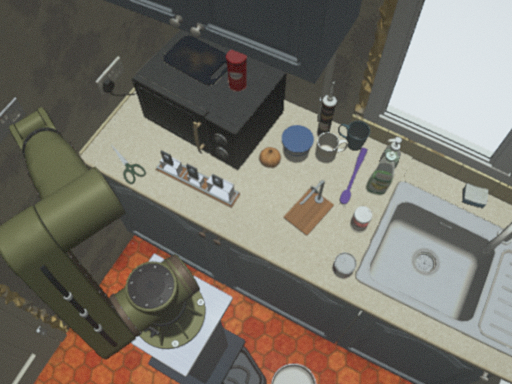

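```bash
python3 - <<'E'
from h import *
import pickle
a=pickle.load(open('side0.pkl','rb'));b=pickle.load(open('top0.pkl','rb'))
A=cv2.resize(a['image'][140:310,190:330],None,fx=3.5,fy=3.5,interpolation=cv2.INTER_CUBIC)
B=cv2.resize(b['image'][140:290,140:380],None,fx=3.3,fy=3.3,interpolation=cv2.INTER_CUBIC)
cv2.imwrite('pics/A.png',A);cv2.imwrite('pics/B.png',B)
for s,n in((a,'a'),(b,'b')):
    X=cloud(s);np.save(n+'.npy',X)
    z=X[...,2]
    m=(z>-15)&(z<12)&(X[...,0]>200)&(X[...,0]<800)&(abs(X[...,1])<500)
    print(n,m.sum(),np.median(z[m]))
    h=np.nan_to_num(np.clip(z/200,0,1)*255).astype(np.uint8)
    r=h[140:310,190:330] if n=='a' else h[140:290,140:380]
    cv2.imwrite(f'pics/h{n}.png',cv2.resize(r,None,fx=3.3,fy=3.3,interpolation=cv2.INTER_NEAREST))
E
```

```text
a 13996 0.06293694889805176
b 21163 -0.01260540763649857
```

View pics/A.png

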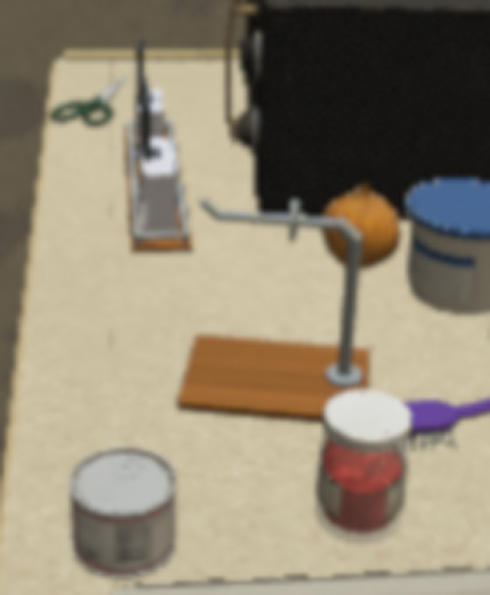

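View pics/B.png

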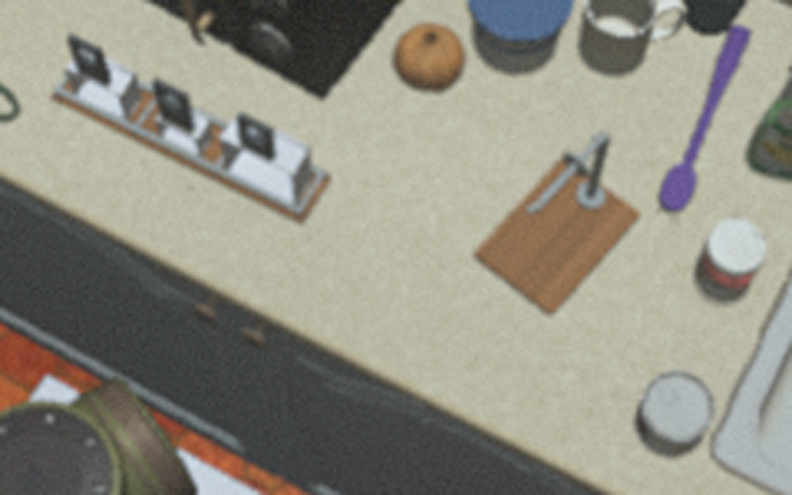

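View pics/hb.png

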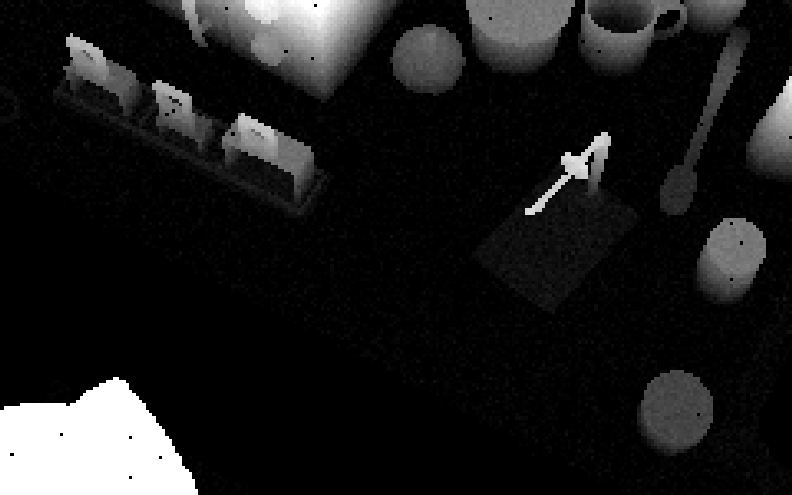

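```bash
python3 - <<'E'
from h import *
a=np.load('a.npy');b=np.load('b.npy')
# rack region from top view
def reg(X,u0,v0,sc,box):
    x0,y0,x1,y1=box
    return X[int(v0+y0/sc):int(v0+y1/sc),int(u0+x0/sc):int(u0+x1/sc)].reshape(-1,3)
P=reg(b,140,140,3.3,(40,20,340,230));P=P[np.isfinite(P).all(1)]
P=P[(P[:,0]<520)]
r=P[(P[:,2]>5)&(P[:,2]<30)&(P[:,0]>100)]
rect=cv2.minAreaRect(r[:,:2].astype(np.float32));print('rack',rect,cv2.boxPoints(rect).round(1).tolist())
h=P[(P[:,2]>45)]
for k in range(0,1): pass
from scipy.cluster.hierarchy import fclusterdata
l=fclusterdata(h[:,:2],18,criterion='distance',method='single')
for i in set(l):
    q=h[l==i]
    if len(q)<15: continue
    print(i,len(q),q.min(0).round(),q.max(0).round())
    zs=q[:,2]
    hd=q[zs>zs.max()-30]
    rc=cv2.minAreaRect(hd[:,:2].astype(np.float32));print('  handle',rc,hd.mean(0).round(1))
# hook
Q=np.concatenate([reg(b,140,140,3.3,(460,110,650,320)),reg(a,190,140,3.5,(170,190,380,420))])
Q=Q[np.isfinite(Q).all(1)]
for n,X,bx in(('b',b,(140,140,3.3,(460,110,650,320))),('a',a,(190,140,3.5,(170,190,380,420)))):
    Q=reg(X,*bx);Q=Q[np.isfinite(Q).all(1)]
    base=Q[(Q[:,2]>6)&(Q[:,2]<16)];rc=cv2.minAreaRect(base[:,:2].astype(np.float32));print(n,'base',rc,cv2.boxPoints(rc).round(1).tolist(),np.median(base[:,2]))
    pr=Q[(Q[:,2]>140)&(Q[:,2]<190)&(Q[:,0]>250)&(Q[:,0]<750)]
    c=pr.mean(0);w=np.linalg.svd(pr[:,:2]-c[:2],full_matrices=False)[2][0];t=(pr[:,:2]-c[:2])@w
    print(len(pr),c.round(1),w.round(3),t.min(),t.max())
    for k in np.argsort(t)[::max(1,len(t)//14)]: print('   ',pr[k].round(1))
E
```

```text
rack ((421.7725830078125, 198.5858154296875), (427.0966491699219, 194.6270294189453), 89.63806915283203) [[323.1000061035156, -14.300000190734863], [517.7000122070312, -15.600000381469727], [520.4000244140625, 411.5], [325.79998779296875, 412.70001220703125]]
1 226 [439. 245.  45.] [476. 324. 148.]
  handle ((446.0285949707031, 284.71734619140625), (43.3460693359375, 9.69235610961914), 89.03063201904297) [445.5 283.4 136. ]
2 174 [440. 145.  46.] [472. 205. 140.]
  handle ((447.8589782714844, 177.00733947753906), (13.98447036743164, 40.451839447021484), 7.00949764251709) [447.4 175.4 127.6]
3 293 [441.  22.  46.] [483. 116. 160.]
  handle ((447.26239013671875, 69.19392395019531), (41.641754150390625, 11.213443756103516), 88.96910095214844) [447.   69.1 147.4]
b base ((578.4024658203125, -223.50234985351562), (251.6558074951172, 210.70751953125), 27.034425735473633) [[418.3999938964844, -186.89999389648438], [514.2000122070312, -374.5], [738.4000244140625, -260.20001220703125], [642.5999755859375, -72.5]] 10.554597688030105
116 [ 552.1 -239.5  162.5] [-0.975  0.223] -61.27766485904888
[... 487 characters left out ...]
9219, 218.3562774658203), 79.66534423828125) [[417.8999938964844, -277.20001220703125], [632.7000122070312, -316.3999938964844], [709.7000122070312, 105.80000305175781], [494.8999938964844, 145.0]] 11.995542893043517
174 [ 556.3 -247.1  161. ] [ 0.973 -0.229] -72.77940548393684 58.5555894107806
    [ 486.1 -227.8  170.6]
    [ 494.6 -230.9  165.5]
    [ 506.1 -233.7  157.1]
    [ 517.2 -237.6  162. ]
    [ 528.4 -240.5  163.2]
    [ 542.8 -240.7  163.1]
    [ 553.8 -244.2  164.6]
    [ 557.5 -256.   173.4]
    [ 562.9 -244.6  155.1]
    [ 570.7 -249.2  160.3]
    [ 584.4 -252.   164.7]
    [ 595.5 -254.5  165.7]
    [ 600.8 -259.6  158.6]
    [ 606.9 -258.1  157.7]
    [ 610.6 -259.6  142.4]
```

```bash
python3 - <<'E'
from h import *
import pickle
from scipy.optimize import least_squares
a=np.load('a.npy');b=np.load('b.npy')
obs=[]
for n,X in(('side0',a),('top0',b)):
    s=pickle.load(open(n+'.pkl','rb'))
    z=X[...,2]
    m=(z>146)&(z<182)&(X[...,0]>470)&(X[...,0]<640)&(abs(X[...,1]+240)<40)
    v,u=np.nonzero(m)
    R=np.array(s['R']);t=np.array(s['t']);rv=cv2.Rodrigues(R)[0]
    Kk=K(s);D=np.array(s['D'],float)
    U=np.stack([u,v],1).astype(float)
    print(n,len(U))
    obs.append((U,rv,t,Kk,D,X[m]))
# model: hook origin (hx,hy), yaw; prong polyline; residual = signed distance of mask pixel to polyline; exclude collar px
def model(p,x,z=160.):
    c,s=np.cos(p[2]),np.sin(p[2]); x=np.asarray(x,float)
    return np.stack([p[0]+c*x,p[1]+s*x,np.full_like(x,z)],1)
def res(p,out=False):
    r=[]
    for U,rv,t,Kk,D,X in obs:
        c,s=np.cos(p[2]),np.sin(p[2])
        tx=(X[:,0]-p[0])*c+(X[:,1]-p[1])*s
        k=(tx>-32)&(tx<15)|(tx>40)&(tx<68)
        q=cv2.projectPoints(model(p,[-35,70]),rv,t,Kk,D)[0].reshape(-1,2)
        d=q[1]-q[0];d/=np.linalg.norm(d)
        e=(U-q[0])@np.array([-d[1],d[0]])
        r.append(np.where(k,np.clip(e,-3,3),0))
        # tip: extreme pixel along d
        tip=cv2.projectPoints(np.array([[p[0]-47*c,p[1]-47*s,170.]]),rv,t,Kk,D)[0].reshape(2)
        al=(U-q[0])@d
        r.append([4*(al.min()+0.8-((tip-q[0])@d))]) 
    return np.concatenate(r)
p0=np.array([531.,-236,-0.228])
f=least_squares(res,p0,diff_step=1e-4);p=f.x
print(p,np.degrees(p[2]),'tip resid',)
for i in range(2):
    sv=obs; obs=[sv[i]]; g=least_squares(res,p0,diff_step=1e-4).x;print(i,g,np.degrees(g[2]));obs=sv
for i,(U,rv,t,Kk,D,X) in enumerate(obs):
    im=cv2.imread(f"pics/{['side0','top0'][i]}.png")
    pts=np.concatenate([model(p,np.linspace(-35,78,30)),model(p,[-47],170.),model(p,[25],160+16.5),model(p,[25],160-16.5),model(p,[78]*8,0)*0+np.c_[np.repeat(model(p,[78])[:,:2],8,0),np.linspace(0,160,8)]])
    c,s=np.cos(p[2]),np.sin(p[2])
    bc=np.array([[x*c-y*s+p[0],x*s+y*c+p[1],12] for x in(-80,80) for y in(-55,55)]); pts=np.concatenate([pts,bc])
    im=cv2.resize(im,None,fx=5,fy=5,interpolation=cv2.INTER_CUBIC)
    for q in cv2.projectPoints(pts,rv,t,Kk,D)[0].reshape(-1,2):
        cv2.circle(im,tuple(int(round(5*w+2)) for w in q),2,(0,0,255),-1)
    c0=U.mean(0)*5; im=im[int(c0[1]-250):int(c0[1]+300),int(c0[0]-350):int(c0[0]+350)]
    cv2.imwrite(f'pics/fit{i}.png',im)
for n,bx in(('jar',((140+690/3.3),(140+215/3.3),(140+770/3.3),(140+300/3.3))),('tin',((140+635/3.3),(140+370/3.3),(140+715/3.3),(140+455/3.3)))):
    x0,y0,x1,y1=map(int,bx);P=b[y0:y1,x0:x1].reshape(-1,3);P=P[P[:,2]>45];P=P[P[:,2]>np.nanpercentile(P[:,2],90)-14];print(n,np.nanmean(P,0).round(),np.nanmin(P,0).round(),np.nanmax(P,0).round())
E
```

```text
side0 167
top0 113
[ 5.33213537e+02 -2.35410192e+02 -2.15729920e-01] -12.360413945366092 tip resid
0 [ 5.33985284e+02 -2.37600495e+02 -2.31397727e-01] -13.258113170889077
1 [ 5.31139036e+02 -2.34431786e+02 -2.16428776e-01] -12.400455444970898
jar [ 591. -420.   94.] [ 560. -449.   84.] [ 624. -390.  103.]
tin [ 417. -438.   54.] [ 379. -474.   45.] [ 456. -402.   65.]
```

View pics/fit0.png

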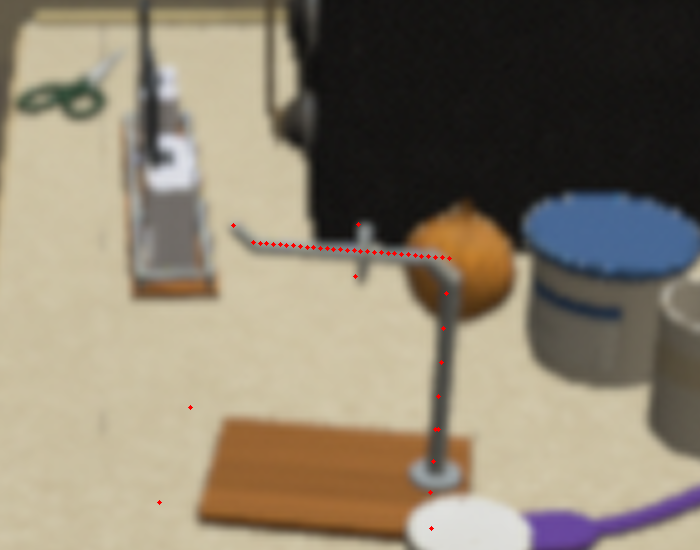

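View pics/fit1.png

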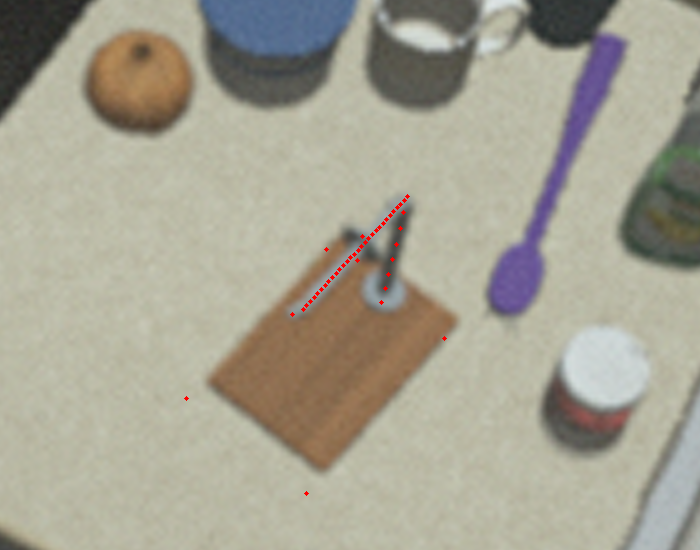

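```bash
python3 -m handwheel '[0,0,0.085,0.02,-0.0345,0,0.085, 0,0,0.085,0.02,-0.0345,0,0.085, 0,0,0.085,0.02,-0.0345,0,0.085, 0,0,0.085,0.02,-0.0345,0,0.085, 0,0,0,0.02,-0.0345,0,0.085]'
```

```text
clock: 0.52
eef_pos: [283.6, 344.3, 231.1]
tcp_rot: [-0.0, -0.003, 1.0, -0.0]
wrist_force: [1.1, 0.3, 1.2]
finger_gap: 85.0
```

```bash
python3 -m handwheel '[0,0,0,0.02,-0.0345,0,0.085, 0,0,0,0.02,-0.0345,0,0.085, 0,0,0,0.02,-0.0345,0,0.085, 0,0,0,0.02,-0.0345,0,0.085, 0,0,0,0.02,-0.0345,-0.01,0.085]'
python3 -m handwheel '[0,0,0,0.02,-0.0345,-0.01,0.085, 0,0,0,0.02,-0.0345,-0.01,0.085, 0,0,0,0.0195,-0.0345,-0.01,0.085, 0,0,0,0,0,-0.03,0.085,0,0,0,0,0,0,0.085]'
python3 - <<'E'
from h import *
for n in('side','top'):
    s=snapshot(n);im=s['image']
    c=im[120:270,200:400] if n=='side' else im[120:270,100:300]
    c=im[100:270,160:360] if n=='side' else im[100:270,110:310]
    cv2.imwrite(f'pics/{n}1.png',cv2.resize(c,None,fx=3.5,fy=3.5,interpolation=cv2.INTER_CUBIC))
E
```

```text
clock: 0.93
eef_pos: [384.3, 171.9, 222.5]
tcp_rot: [0.001, -0.0, 1.0, 0.0]
wrist_force: [1.4, 1.0, -0.1]
finger_gap: 84.8
clock: 1.35
eef_pos: [441.3, 68.3, 157.1]
tcp_rot: [-0.003, 0.002, 1.0, -0.0]
wrist_force: [0.1, -0.6, -1.8]
finger_gap: 85.2
```

View pics/side1.png

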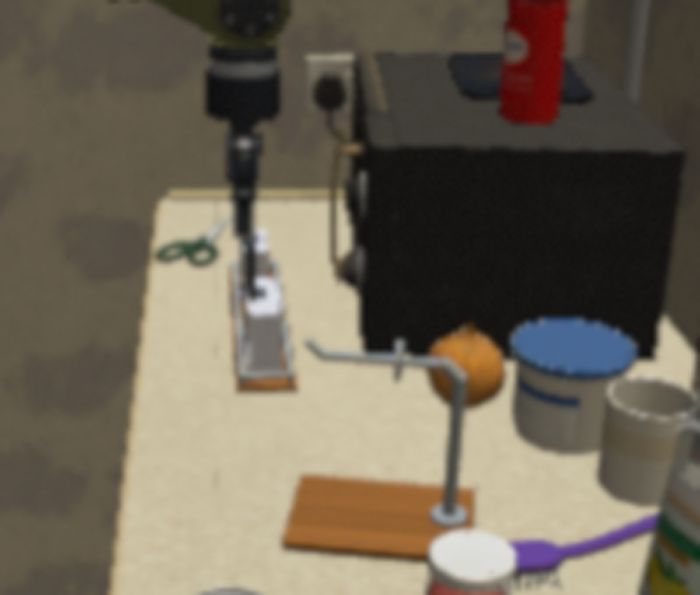

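View pics/top1.png

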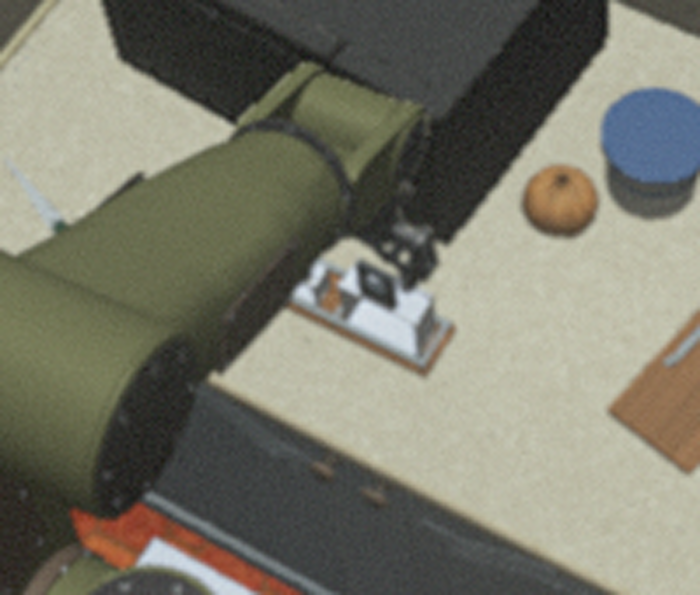

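```bash
python3 -m handwheel '[0,0,0,0,-0.001,-0.02,0.085, 0,0,0,0,0,-0.02,0.085, 0,0,0,0,0,-0.008,0.085, 0,0,0,0,0,0,0.04, 0,0,0,0,0,0,0.0]'
python3 -m handwheel '[0,0,0,0,0,0,0, 0,0,0,0,0,0,0, 0,0,0,0,0,0,0, 0,0,0,0,0,0,0,0,0,0,0,0,0,0]'
```

```text
clock: 1.87
eef_pos: [443.1, 69.7, 114.5]
tcp_rot: [0.0, -0.001, 1.0, 0.0]
wrist_force: [-0.1, 0.2, 0.7]
finger_gap: 63.4
clock: 2.28
eef_pos: [443.5, 69.4, 114.7]
tcp_rot: [0.001, -0.0, 1.0, 0.0]
wrist_force: [-1.6, 2.4, 7.9]
finger_gap: 39.1
```

```bash
python3 -m handwheel '[0,0,0,0,0,0.01,0, 0,0,0,0,0,0.018,0, 0,0,0,0,0,0.025,0, 0,0,0,0,-0.02,0,0,0,0,-0.03,0,-0.03,0,0]'
python3 -m handwheel '[0,0,-0.05,0.002,-0.035,0,0, 0,0,-0.05,0.002,-0.035,0,0, 0,0,-0.05,0.002,-0.035,0,0, 0,0,-0.043,0.002,-0.035,0,0,0,0,0,0.001,-0.035,0,0]'
python3 -m handwheel '[0,0,0,0.001,-0.03,0,0, 0,0,0,0,-0.022,0,0, 0,0,0,0,-0.01,0,0, 0,0,0,0,0,0,0]'
python3 - <<'E'
from h import *
for n in('side','top'):
    s=snapshot(n);im=s['image']
    c=im[100:270,160:360] if n=='side' else im[130:300,210:410]
    cv2.imwrite(f'pics/{n}2.png',cv2.resize(c,None,fx=3.5,fy=3.5,interpolation=cv2.INTER_CUBIC))
E
```

```text
clock: 2.7
eef_pos: [443.3, 19.7, 168.5]
tcp_rot: [0.002, 0.013, 1.0, 0.0]
wrist_force: [1.1, -1.2, -3.7]
finger_gap: 39.0
clock: 3.12
eef_pos: [451.6, -157.7, 167.3]
tcp_rot: [0.0, 0.113, 0.994, -0.0]
wrist_force: [1.2, 0.4, -3.2]
finger_gap: 38.9
clock: 3.45
eef_pos: [452.5, -219.5, 166.8]
tcp_rot: [-0.0, 0.112, 0.994, -0.0]
wrist_force: [0.5, 0.2, -3.0]
finger_gap: 39.0
```

View pics/side2.png

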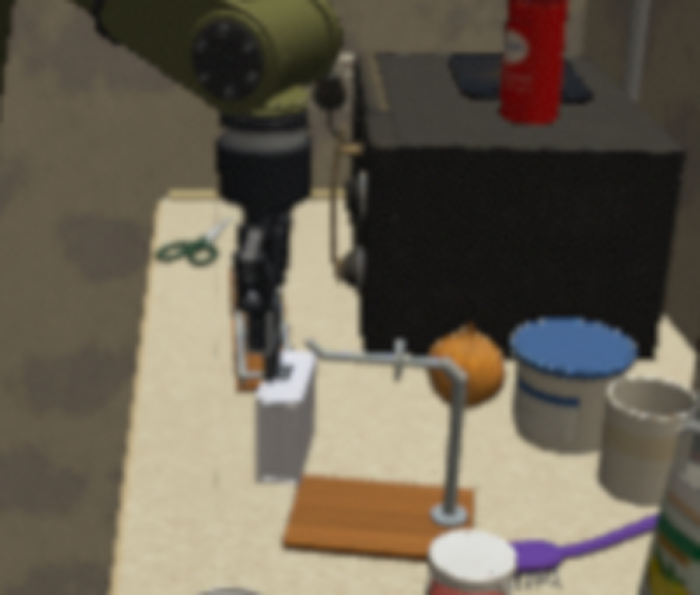

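View pics/top2.png

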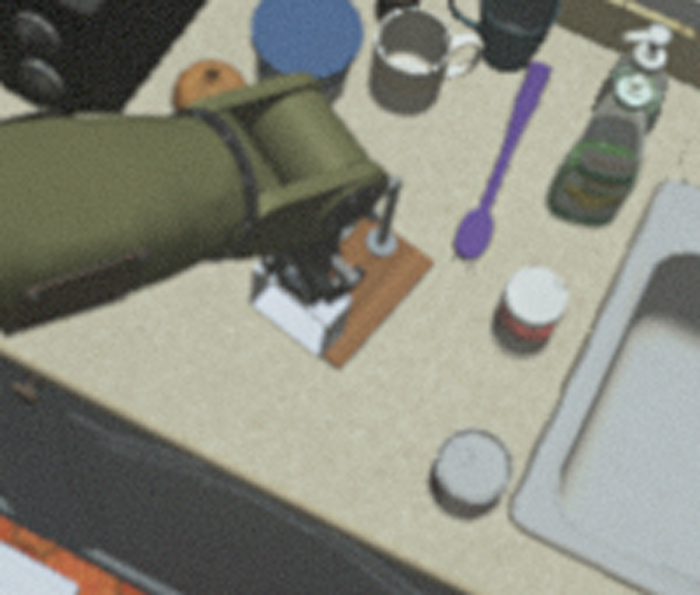

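```bash
cat >> h.py <<'E'
HO=np.array([535,-236.5]);HY=np.radians(-12.8)
def hk(X):
    c,s=np.cos(HY),np.sin(HY);d=X[...,:2]-HO
    return np.stack([d[...,0]*c+d[...,1]*s,-d[...,0]*s+d[...,1]*c,X[...,2]],-1)
def shot(tag,box={'side':(160,100),'top':(210,130)}):
    for n in('side','top'):
        s=snapshot(n);im=s['image'];x,y=box[n]
        cv2.imwrite(f'pics/{n}{tag}.png',cv2.resize(im[y:y+170,x:x+200],None,fx=3.5,fy=3.5,interpolation=cv2.INTER_CUBIC))
        np.save(f'{n}{tag}.npy',cloud(s))
        cv2.imwrite(f'pics/raw_{n}{tag}.png',im)
E
python3 - <<'E'
from h import *
s=snapshot('top');X=hk(cloud(s))
m=(X[...,2]>20)&(X[...,2]<160)&(X[...,0]>-130)&(X[...,0]<-20)&(abs(X[...,1])<80)
im=s['image'].max(2)
P=X[m&(im>150)]
print(len(P))
t=P[P[:,2]>130];print('top',t.mean(0).round(1),np.percentile(t,[3,97],axis=0).round(1))
w=P[P[:,2]<130];print('low',w.mean(0).round(1),np.percentile(w,[3,97],axis=0).round(1))
s=snapshot('side');X=hk(cloud(s));m=(X[...,2]>20)&(X[...,2]<160)&(X[...,0]>-130)&(X[...,0]<-20)&(X[...,1]<0)&(X[...,1]>-70)&(s['image'].max(2)>110)
P=X[m];print(len(P));q=P[(P[:,2]<130)]
for z in range(45,150,10):
    k=(abs(P[:,2]-z)<5)
    if k.sum()>3: print(z,k.sum(),np.percentile(P[k],[5,50,95],axis=0).round(1).tolist())
E
```

```text
265
top [-75.5 -21.3 139.5] [[-87.4 -42.2 133.8]
 [-52.3  43.9 145.3]]
low [-73.3   7.5  64.7] [[-87.5 -31.   56.5]
 [-57.9  45.1  78.1]]
214
65 35 [[-80.2, -47.0, 61.0], [-59.2, -44.4, 65.0], [-47.3, -17.4, 68.7]]
75 10 [[-82.1, -47.9, 70.5], [-79.5, -45.6, 73.1], [-47.2, -11.0, 78.6]]
85 6 [[-82.2, -47.8, 81.6], [-79.4, -46.3, 84.5], [-78.9, -44.6, 88.2]]
95 7 [[-82.1, -47.4, 91.1], [-81.8, -46.4, 95.4], [-79.4, -42.8, 98.9]]
105 6 [[-82.2, -48.0, 103.4], [-80.6, -46.8, 106.8], [-78.9, -45.6, 109.1]]
115 5 [[-82.2, -49.1, 114.2], [-79.4, -46.9, 115.2], [-78.8, -45.2, 118.3]]
125 14 [[-82.1, -48.3, 121.3], [-77.7, -44.6, 128.1], [-47.2, -11.5, 129.4]]
135 69 [[-79.4, -46.8, 131.4], [-62.7, -42.1, 138.0], [-47.7, -10.5, 139.9]]
145 57 [[-82.3, -42.2, 140.2], [-64.5, -23.1, 140.9], [-49.2, -5.9, 142.4]]
```

```bash
python3 -m handwheel '[0,0,0,0,0,-0.009,0, 0,0,0,0,0,-0.007,0, 0,0,0,0.01,-0.0022,0,0, 0,0,0,0.0146,-0.0033,0,0,0,0,0,0.0146,-0.0033,0,0]'
python3 -m handwheel '[0,0,0,0.0146,-0.0033,0,0, 0,0,0,0.0146,-0.0033,0,0, 0,0,0,0,0,0,0]'
```

```text
clock: 4.07
eef_pos: [492.3, -226.2, 149.4]
tcp_rot: [-0.001, 0.111, 0.994, 0.0]
wrist_force: [-0.9, -0.6, -3.1]
finger_gap: 39.0
clock: 4.32
eef_pos: [522.7, -233.0, 149.1]
tcp_rot: [-0.0, 0.111, 0.994, 0.0]
wrist_force: [-0.3, -0.0, -4.3]
finger_gap: 39.0
```

```bash
python3 -m handwheel '[0,0,0,0.0175,-0.004,0,0, 0.0135,0.06,0,0,0,-0.003,0, 0.0135,0.06,0,0,0,-0.003,0, 0,0,0,0,0,-0.003,0, 0,0,0,0,0,0,0]'
```

```text
clock: 4.73
eef_pos: [538.4, -236.8, 139.5]
tcp_rot: [-0.061, 0.111, 0.992, 0.007]
wrist_force: [-0.3, 0.9, -2.9]
finger_gap: 39.3
```

```bash
python3 -c "
from h import *
shot('3')"
```

```text
(no output)
```

View pics/side3.png

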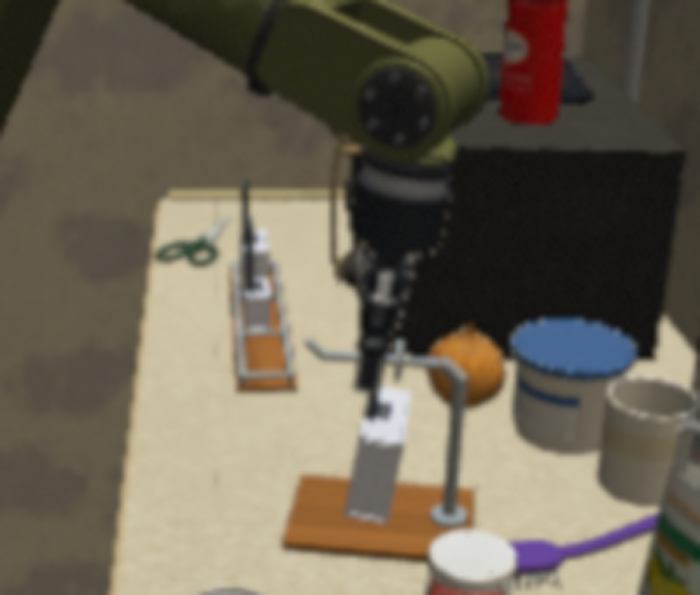

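View pics/top3.png

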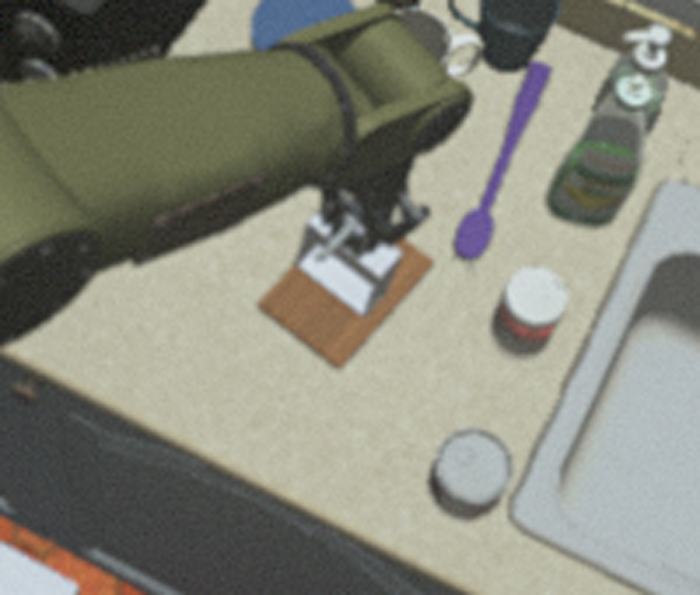

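```bash
python3 -m handwheel '[0,0,0,0.003,-0.0007,0,0, 0,0,0,0,0,-0.001,0, 0,0,0,0,0,-0.001,0, 0,0,0,0,0,0,0]'
```

```text
clock: 5.17
eef_pos: [541.6, -238.1, 139.2]
tcp_rot: [-0.061, 0.111, 0.992, 0.007]
wrist_force: [-0.2, -0.3, -3.2]
finger_gap: 39.2
```

```bash
python3 -m handwheel '[0,0,0,0,0,-0.001,0, 0,0,0,0,0,-0.001,0, 0,0,0,0,0,0,0,0,0,0,0,0,0,0]'
```

```text
clock: 5.5
eef_pos: [541.7, -238.1, 137.4]
tcp_rot: [-0.061, 0.111, 0.992, 0.007]
wrist_force: [0.1, -0.5, -1.5]
finger_gap: 39.0
```

```bash
python3 -m handwheel '[0,0,0,0,0,-0.001,0, 0,0,0,0,0,0,0, 0,0,0,0,0,0,0.045, 0,0,0,0,0,0,0.055,0,0,0,0,0,0,0.07]'
python3 -m handwheel '[0,0,0,0,0,0,0.085, 0,0,0,0,0,0,0.085, 0,0,0,0,0,0,0.085, 0,0,0,0,0,0,0.085]'; python3 -c "
from h import *
shot('4')"
```

```text
clock: 5.92
eef_pos: [541.7, -238.1, 136.3]
tcp_rot: [-0.061, 0.111, 0.992, 0.007]
wrist_force: [-0.1, 0.7, -0.0]
finger_gap: 65.5
clock: 6.25
eef_pos: [541.7, -238.1, 136.2]
tcp_rot: [-0.061, 0.111, 0.992, 0.007]
wrist_force: [0.3, 0.5, 0.2]
finger_gap: 85.3
```

View pics/side4.png

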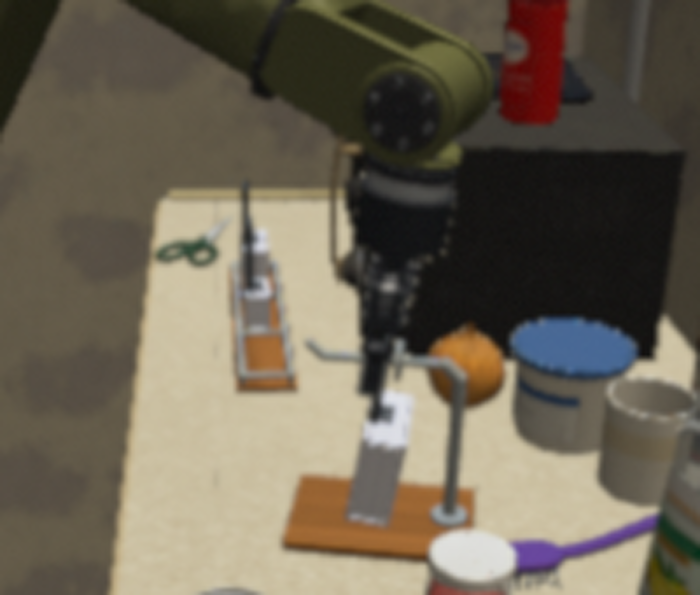

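View pics/top4.png

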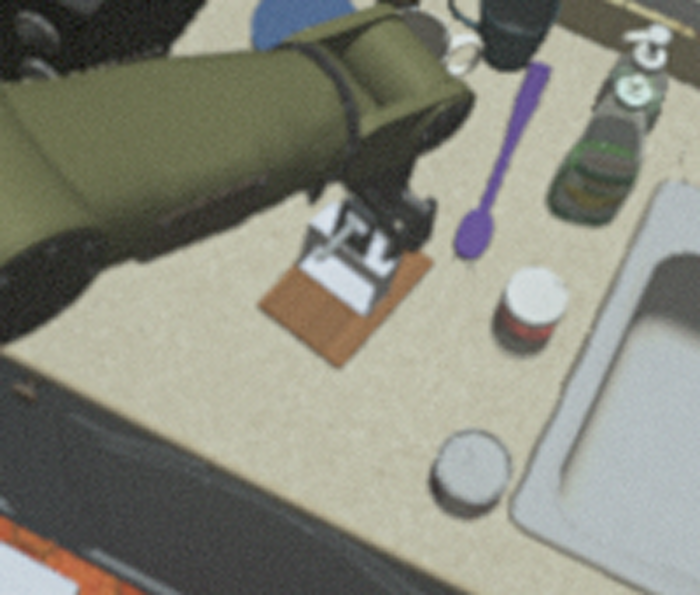

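```bash
python3 -m handwheel '[0,0,0,0,0,0.015,0.085, 0,0,0,0,0,0.03,0.085, -0.0135,-0.06,0,0,0,0.03,0.085, -0.0135,-0.06,0,-0.007,0.02,0.01,0.085,0,0,0.056,-0.007,0.035,0,0.085]'
python3 -m handwheel '[0,0,0.056,-0.007,0.0375,0,0.085, 0,0,0.056,-0.007,0.0375,0,0.085, 0,0,0.056,-0.007,0.0375,0,0.085, 0,0,0,-0.007,0.0375,0,0.085,0,0,0,-0.007,0.0375,0,0.085]'
python3 -m handwheel '[0,0,0,-0.007,0.0375,0,0.085, 0,0,0,-0.007,0.0375,0,0.085, 0,0,0,-0.007,0.0375,0,0.085, 0,0,0,-0.007,0.0375,0,0.085,0,0,0,-0.007,0.0375,0,0.085]'
```

```text
clock: 6.77
eef_pos: [527.8, -184.7, 224.3]
tcp_rot: [0.004, 0.085, 0.996, -0.001]
wrist_force: [2.2, 0.2, -0.0]
finger_gap: 84.4
clock: 7.18
eef_pos: [492.0, 6.1, 221.5]
tcp_rot: [0.0, -0.001, 1.0, 0.0]
wrist_force: [0.5, 0.0, 1.2]
finger_gap: 84.7
clock: 7.6
eef_pos: [457.0, 193.7, 221.5]
tcp_rot: [0.0, -0.001, 1.0, 0.0]
wrist_force: [1.0, 0.1, 0.6]
finger_gap: 85.2
```

```bash
python3 -c "
from h import *
shot('5')"
```

```text
(no output)
```

View pics/side5.png

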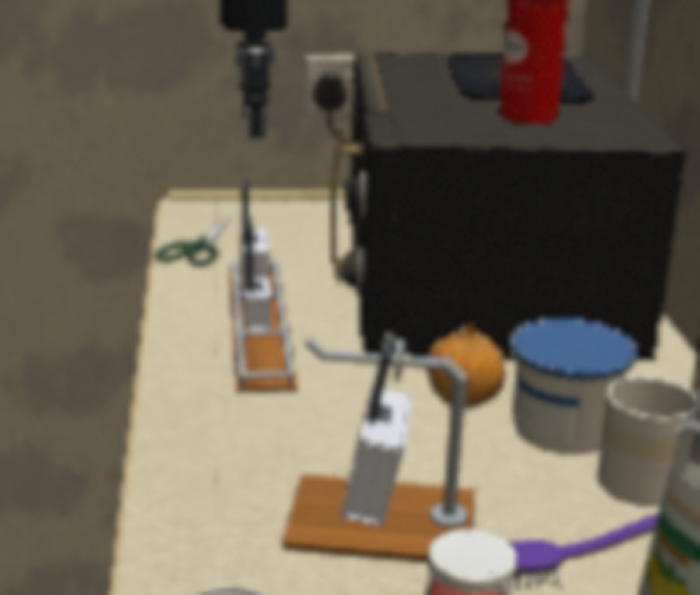

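View pics/top5.png

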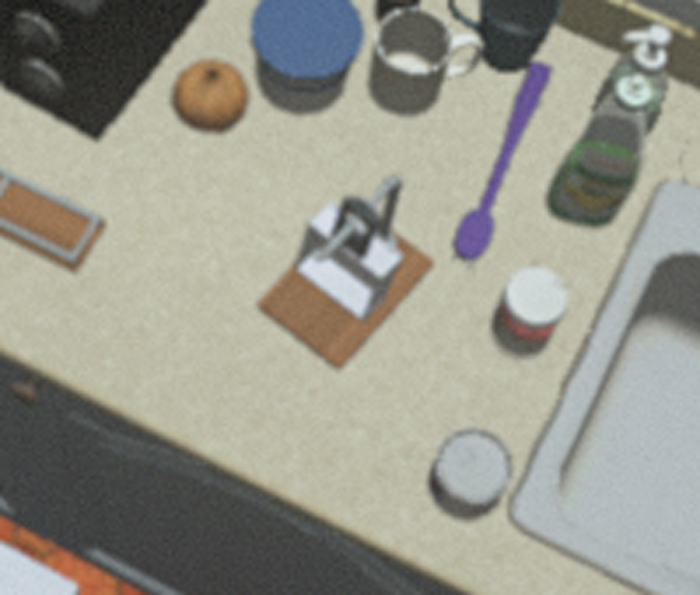

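```bash
python3 - <<'E'
from h import *
for n in('side5','top5'):
    X=hk(np.load(n+'.npy'));z=X[...,2]
    m=(z>25)&(z<180)&(X[...,0]>-60)&(X[...,0]<60)&(abs(X[...,1])<60)
    P=X[m];print(n,len(P))
    for h in range(25,180,10):
        k=abs(P[:,2]-h)<5
        if k.sum()>3:print(h,k.sum(),np.percentile(P[k],[3,50,97],axis=0)[:,:2].round(1).tolist())
E
python3 -m handwheel '[0,0,0,-0.007,0.035,-0.01,0.085, 0,0,0,-0.006,0.035,-0.02,0.085, 0,0,0,-0.0015,0.021,-0.03,0.085, 0,0,0,0,0,-0.027,0.085,0,0,0,0,0,0,0.085]'
```

```text
side5 675
35 41 [[-12.8, -49.4], [6.4, -46.6], [24.3, 29.4]]
45 37 [[-10.1, -49.7], [8.8, -46.7], [26.3, 31.6]]
55 41 [[-8.2, -50.1], [8.8, -47.1], [26.4, -45.0]]
65 41 [[-6.8, -48.9], [11.2, -46.2], [28.8, 21.5]]
75 38 [[-3.3, -49.3], [13.9, -47.1], [31.0, -44.1]]
85 43 [[-2.8, -49.4], [16.3, -47.0], [33.3, -43.1]]
95 40 [[-1.1, -50.6], [17.3, -46.2], [35.1, -43.9]]
105 135 [[4.2, -48.0], [26.1, -23.1], [37.2, 36.8]]
115 64 [[1.3, -47.7], [11.1, -19.3], [22.4, 30.1]]
125 9 [[4.5, -23.0], [8.8, -21.2], [12.1, -3.5]]
135 12 [[6.3, -22.1], [11.6, -20.2], [14.5, -6.9]]
145 10 [[8.2, -25.1], [11.6, -22.6], [17.0, 2.5]]
155 39 [[-31.8, -23.0], [13.8, -6.6], [51.7, -1.9]]
165 86 [[-44.6, -21.3], [7.4, -5.7], [55.8, -0.7]]
175 38 [[-48.8, -22.7], [18.2, -6.4], [28.9, 14.5]]
top5 691
25 37 [[-11.8, -33.9], [9.3, 7.3], [20.7, 43.6]]
35 157 [[-15.3, -37.0], [0.1, 1.5], [20.5, 42.1]]
45 62 [[-14.4, -44.5], [18.2, 3.0], [24.7, 43.9]]
55 30 [[-9.5, -44.3], [20.6, 5.6], [23.9, 43.7]]
65 16 [[-10.3, -44.5], [7.0, -0.6], [22.1, 46.2]]
75 11 [[-9.2, -44.3], [-4.2, -41.2], [23.7, 45.9]]
85 11 [[-5.0, -45.6], [1.2, -42.5], [29.5, 47.9]]
95 16 [[-5.1, -45.2], [14.3, -42.6], [36.5, 44.2]]
105 105 [[-1.1, -43.5], [19.2, -18.0], [35.1, 44.6]]
115 58 [[-3.3, -43.2], [3.6, -8.9], [25.7, 43.6]]
125 15 [[1.2, -16.6], [4.4, -1.6], [11.8, 21.0]]
135 24 [[1.0, -18.2], [5.5, -2.7], [13.1, 18.6]]
145 17 [[3.7, -18.3], [7.5, 10.0], [14.4, 20.3]]
155 19 [[-32.4, -18.0], [9.9, -0.5], [46.3, 20.4]]
165 70 [[-41.4, -16.2], [10.9, 1.1], [57.1, 18.0]]
175 43 [[-53.1, -16.8], [15.2, -0.6], [25.8, 18.4]]
clock: 8.12
eef_pos: [441.1, 282.3, 129.5]
tcp_rot: [-0.003, -0.001, 1.0, -0.002]
wrist_force: [-0.3, -0.4, -1.3]
finger_gap: 85.0
```

```bash
python3 -m handwheel '[0,0,0,0,0,-0.015,0.085, 0,0,0,0,0,-0.013,0.085, 0,0,0,0,0,0,0.04, 0,0,0,0,0,0,0.0, 0,0,0,0,0,0,0]'
python3 -m handwheel '[0,0,0,0,0,0,0, 0,0,0,0,0,0,0, 0,0,0,0,0,0,0, 0,0,0,0,0,0,0]'
```

```text
clock: 8.53
eef_pos: [444.0, 282.8, 107.9]
tcp_rot: [0.001, -0.0, 1.0, 0.0]
wrist_force: [-0.9, -0.0, 0.4]
finger_gap: 51.1
clock: 8.87
eef_pos: [443.9, 283.2, 107.9]
tcp_rot: [0.001, -0.001, 1.0, 0.001]
wrist_force: [0.0, -1.3, 8.5]
finger_gap: 38.8
```

```bash
python3 -m handwheel '[0,0,0,0,0,0.01,0, 0,0,0,0,0,0.025,0, 0,0,0,-0.02,0,0.023,0, 0,0,0,-0.038,0,0,0,0,0,0,-0.017,-0.02,0,0]'
python3 -m handwheel '[0,0,0,0,-0.036,0,0, 0,0,0,0,-0.037,0,0, 0,0,0,0,-0.037,0,0, 0,0,0,0,-0.037,0,0,0,0,0,0,-0.037,0,0]'
python3 -m handwheel '[0,0,-0.056,0.009,-0.036,0,0, 0,0,-0.056,0.009,-0.036,0,0, 0,0,-0.056,0.009,-0.036,0,0, 0,0,-0.056,0.009,-0.036,0,0,0,0,0,0.009,-0.036,0,0]'
```

```text
clock: 9.28
eef_pos: [366.1, 264.2, 165.9]
tcp_rot: [0.001, -0.001, 1.0, 0.001]
wrist_force: [0.2, -0.7, -2.5]
finger_gap: 39.4
clock: 9.7
eef_pos: [367.8, 77.4, 165.2]
tcp_rot: [0.001, -0.001, 1.0, 0.0]
wrist_force: [0.6, -0.4, -1.5]
finger_gap: 39.5
clock: 10.12
eef_pos: [413.2, -103.1, 165.3]
tcp_rot: [0.0, 0.113, 0.994, -0.0]
wrist_force: [0.6, 0.8, -2.3]
finger_gap: 39.0
```

```bash
python3 -m handwheel '[0,0,0,0.01,-0.034,0,0, 0,0,0,0.01,-0.034,0,0, 0,0,0,0.01,-0.03,0,0, 0,0,0,0.009,-0.016,0,0,0,0,0,0,0,0,0]'
python3 - <<'E'
from h import *
shot('6')
for n in('side','top'):
    X=hk(np.load(n+'6.npy'));im=cv2.imread(f'pics/raw_{n}6.png').max(2)
    m=(X[...,2]>60)&(X[...,2]<160)&(X[...,0]>-120)&(X[...,0]<-35)&(abs(X[...,1])<60)&(im>110)
    P=X[m]
    for h in range(70,150,10):
        k=abs(P[:,2]-h)<5
        if k.sum()>3:print(n,h,k.sum(),np.percentile(P[k],[3,50,97],axis=0).round(1).tolist())
E
```

```text
clock: 10.53
eef_pos: [452.9, -218.0, 164.9]
tcp_rot: [0.0, 0.112, 0.994, -0.0]
wrist_force: [-0.3, 0.3, -1.9]
finger_gap: 39.1
side 70 39 [[-83.0, -41.0, 65.8], [-60.5, -35.8, 70.9], [-52.2, 29.5, 74.3]]
side 80 11 [[-83.5, -39.3, 76.4], [-80.9, -36.6, 80.9], [-52.5, 29.6, 84.9]]
side 90 7 [[-83.8, -39.6, 87.4], [-80.9, -36.8, 91.1], [-52.6, 27.7, 94.6]]
side 100 9 [[-83.8, -40.2, 96.3], [-81.1, -37.5, 101.3], [-52.4, 24.0, 104.9]]
side 110 12 [[-83.8, -39.9, 106.0], [-72.2, -35.7, 111.5], [-52.4, 25.1, 114.6]]
side 120 36 [[-83.2, -40.5, 116.0], [-62.5, -35.6, 121.6], [-52.0, 21.1, 124.2]]
side 130 100 [[-82.2, -37.6, 125.6], [-63.7, -15.2, 127.6], [-52.8, 29.4, 130.8]]
top 70 96 [[-89.5, -28.0, 65.6], [-78.9, 5.7, 68.9], [-67.2, 36.8, 73.5]]
top 80 9 [[-90.1, -27.8, 75.2], [-85.5, 18.1, 76.0], [-75.1, 38.3, 83.8]]
top 90 5 [[-89.5, -33.0, 86.3], [-87.9, -30.2, 92.2], [-86.9, 41.0, 94.0]]
top 100 5 [[-88.6, -32.5, 100.6], [-87.3, 36.2, 102.1], [-57.8, 40.9, 102.9]]
top 110 5 [[-86.6, -31.4, 107.7], [-65.9, -31.2, 110.5], [-55.2, 30.2, 113.5]]
top 120 27 [[-89.1, -32.7, 117.9], [-81.5, -20.7, 122.5], [-64.0, 37.8, 124.3]]
top 130 43 [[-89.0, -32.0, 125.1], [-84.4, -13.6, 127.7], [-59.1, 35.8, 134.5]]
top 140 5 [[-89.6, 5.4, 135.8], [-88.4, 16.8, 138.1], [-87.3, 21.7, 144.0]]
```

View pics/side6.png

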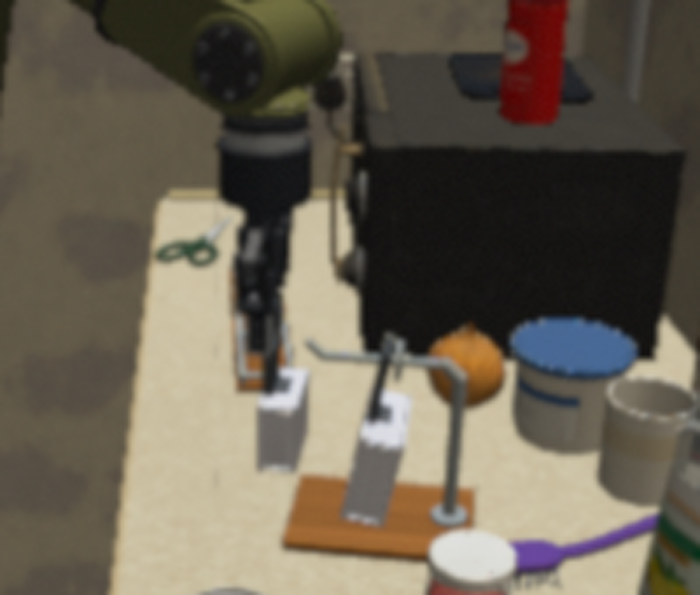

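```bash
python3 -m handwheel '[0.0195,0.085,0,0,0,-0.005,0, 0.0195,0.085,0,0,0,-0.005,0, 0,0,0,0.005,-0.001,0,0, 0,0,0,0.012,-0.0027,0,0,0,0,0,0.012,-0.0027,0,0]'
python3 -m handwheel '[0,0,0,0.012,-0.0027,0,0, 0,0,0,0.008,-0.0018,0,0,0,0,0,0,0,0,0]'; python3 -c "
from h import *
shot('7')"
```

```text
clock: 11.05
eef_pos: [481.9, -220.8, 154.7]
tcp_rot: [-0.085, 0.11, 0.99, 0.01]
wrist_force: [-0.4, -0.5, -2.6]
finger_gap: 39.0
clock: 11.3
eef_pos: [502.2, -225.6, 154.6]
tcp_rot: [-0.085, 0.11, 0.99, 0.01]
wrist_force: [-1.0, 0.4, -2.1]
finger_gap: 38.7
```

View pics/side7.png

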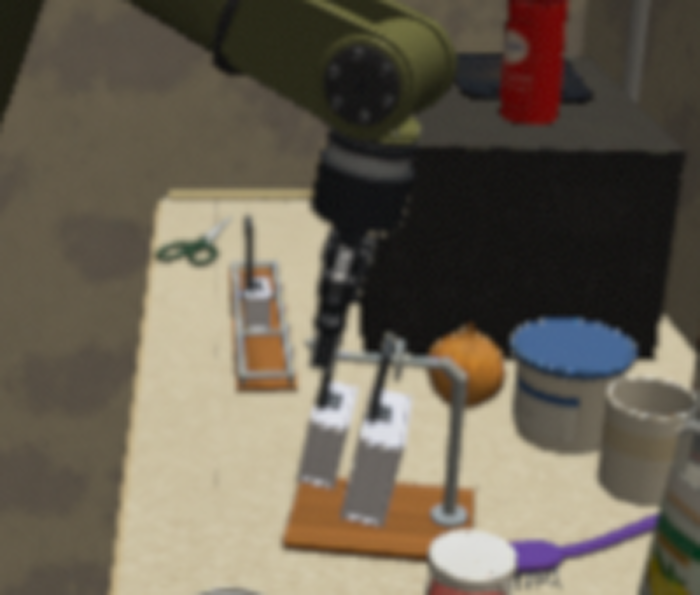

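View pics/top7.png

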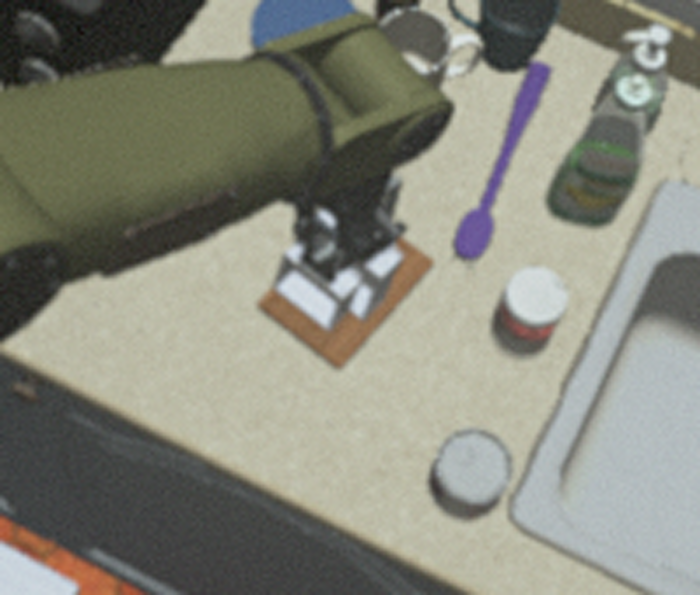

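```bash
python3 -m handwheel '[0,0,0,-0.0007,-0.0032,-0.004,0, 0,0,0,0,0,-0.006,0, 0,0,0,0,0,-0.003,0, 0,0,0,0,0,0,0]'
```

```text
clock: 11.73
eef_pos: [500.0, -229.1, 140.4]
tcp_rot: [-0.087, 0.111, 0.99, 0.01]
wrist_force: [-0.6, -0.0, -1.7]
finger_gap: 39.0
```

```bash
python3 -m handwheel '[0,0,0,0.006,-0.0014,0,0, 0,0,0,0.006,-0.0014,0,0, 0,0,0,0,0,0,0]'
```

```text
clock: 11.98
eef_pos: [513.6, -232.2, 141.4]
tcp_rot: [-0.086, 0.111, 0.99, 0.01]
wrist_force: [0.5, 0.3, -2.9]
finger_gap: 39.3
```

```bash
python3 -m handwheel '[0,0,0,0.006,-0.0014,0,0, 0,0,0,0.004,-0.0009,0,0, 0,0,0,0,0,0,0]'; python3 -c "
from h import *
shot('8')"
```

```text
clock: 12.23
eef_pos: [523.2, -234.4, 141.2]
tcp_rot: [-0.086, 0.111, 0.99, 0.01]
wrist_force: [-0.2, 1.1, -2.1]
finger_gap: 38.9
```

View pics/side8.png

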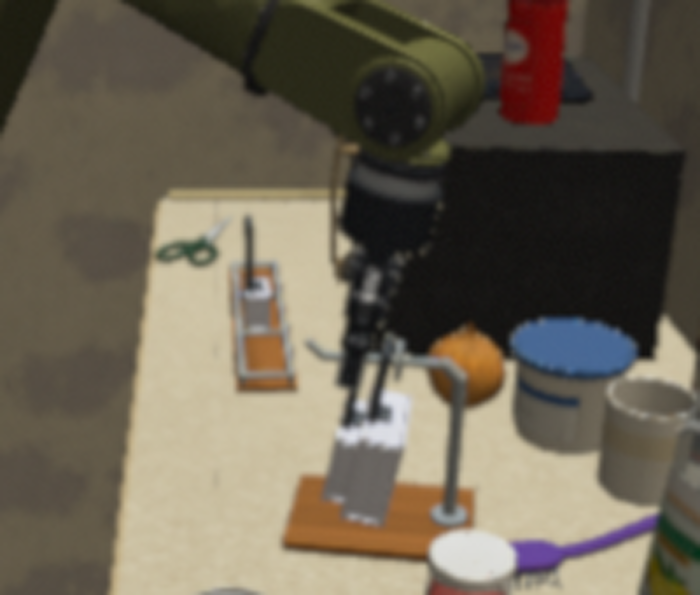

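View pics/top8.png

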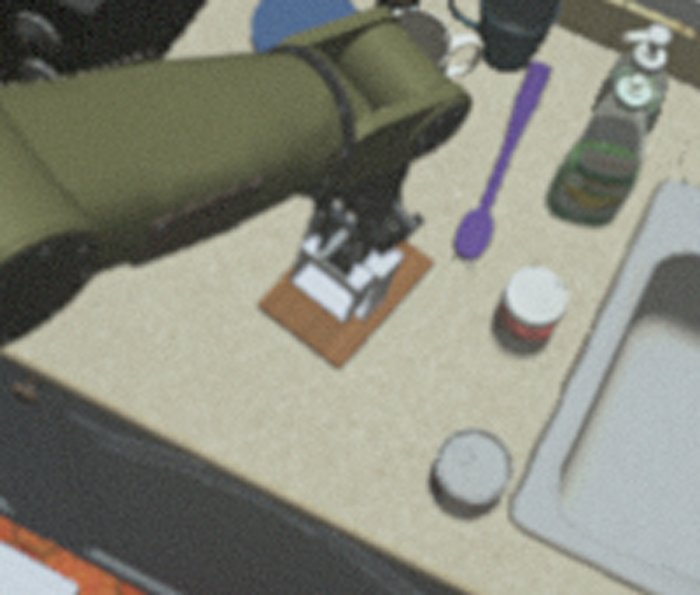

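```bash
python3 -m handwheel '[0,0,0,0.003,-0.0007,0,0, 0,0,0,0.002,-0.0004,0,0, 0,0,0,0,0,0,0]'
```

```text
clock: 12.58
eef_pos: [527.8, -235.4, 141.3]
tcp_rot: [-0.086, 0.111, 0.99, 0.01]
wrist_force: [0.7, -0.8, -0.9]
finger_gap: 39.0
```

```bash
python3 -m handwheel '[0,0,0,0,0,-0.001,0, 0,0,0,0,0,-0.001,0, 0,0,0,0,0,0,0]';python3 -c "
from h import *
shot('9')"
```

```text
clock: 12.83
eef_pos: [527.7, -235.5, 139.8]
tcp_rot: [-0.086, 0.111, 0.99, 0.01]
wrist_force: [-0.4, 0.6, 3.2]
finger_gap: 38.9
```

View pics/side9.png

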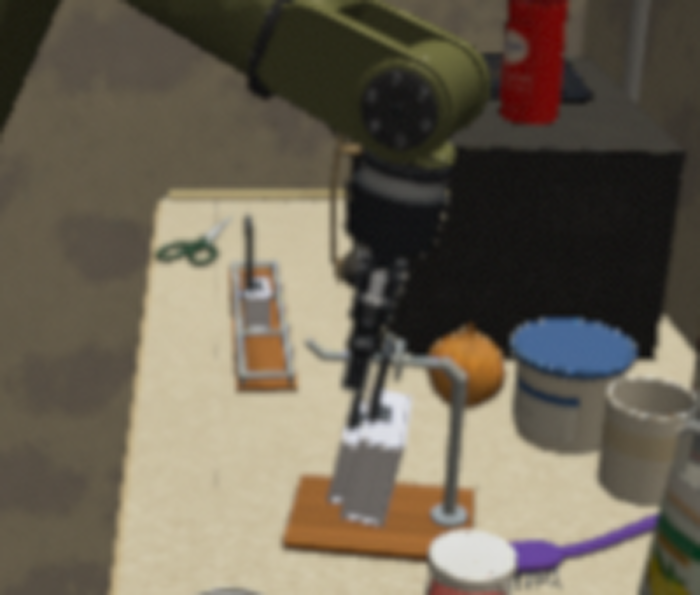

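```bash
python3 - <<'E'
from h import *
X=hk(np.load('side9.npy'));z=X[...,2]
for y0,y1 in((-56,-42),(-41,-30),(-26,-12)):
    P=X[(z>25)&(z<180)&(abs(X[...,0])<60)&(X[...,1]>y0)&(X[...,1]<y1)]
    for h in range(35,135,10):
        k=abs(P[:,2]-h)<5
        if k.sum()>2:print((y0,y1),h,k.sum(),np.percentile(P[k][:,0],[3,50,97]).round(1))
E
```

```text
(-56, -42) 35 32 [-10.5   8.2  24.1]
(-56, -42) 45 38 [-8.2  9.1 26.2]
(-56, -42) 55 39 [-8.  11.8 26.4]
(-56, -42) 65 36 [-5.7 11.3 28.8]
(-56, -42) 75 41 [-3.4 13.7 31. ]
(-56, -42) 85 39 [-0.7 16.6 33.4]
(-56, -42) 95 42 [-0.9 16.1 34.9]
(-56, -42) 105 40 [ 1.4 18.3 35.2]
(-56, -42) 115 5 [ 3.4  4.2 16.7]
(-41, -30) 45 11 [-24.4 -16.  -12.2]
(-41, -30) 55 14 [-21.7 -15.7  -9.5]
(-41, -30) 65 16 [-21.8 -14.5  -7.2]
(-41, -30) 75 16 [-19.3 -13.2  -5.9]
(-41, -30) 85 12 [-15.5 -10.7  -4.8]
(-41, -30) 95 16 [-15.4  -8.2  -2.3]
(-41, -30) 105 27 [-14.   20.   37.3]
(-41, -30) 115 7 [ 2.2  8.1 11.3]
(-26, -12) 105 33 [-10.7  18.5  35.8]
(-26, -12) 115 28 [-10.7   6.7  20.4]
(-26, -12) 125 19 [-8.3 -2.2 12.1]
```

```bash
python3 -m handwheel '[0,0,0,0,0,0.001,0, 0,0,0,0.0025,-0.0006,0,0, 0,0,0,0.002,-0.0004,0,0,0,0,0,0,0,0,0]'
```

```text
clock: 13.27
eef_pos: [532.3, -236.4, 140.1]
tcp_rot: [-0.087, 0.111, 0.99, 0.01]
wrist_force: [0.3, -0.1, -1.0]
finger_gap: 38.7
```

```bash
python3 -m handwheel '[0,0,0,0,0,-0.001,0, 0,0,0,0,0,0,0.042, 0,0,0,0,0,0,0.05, 0,0,0,0,0,0,0.065,0,0,0,0,0,0,0.085]'
python3 -m handwheel '[0,0,0,0,0,0,0.085, 0,0,0,0,0,0,0.085, 0,0,0,0,0,0,0.085]'; python3 -c "
from h import *
shot('10')"
```

```text
clock: 13.68
eef_pos: [531.9, -236.4, 139.2]
tcp_rot: [-0.087, 0.111, 0.99, 0.01]
wrist_force: [0.3, 0.2, -0.8]
finger_gap: 72.8
clock: 13.93
eef_pos: [532.0, -236.4, 139.3]
tcp_rot: [-0.087, 0.111, 0.99, 0.01]
wrist_force: [0.4, -0.3, 0.6]
finger_gap: 85.2
```

View pics/side10.png

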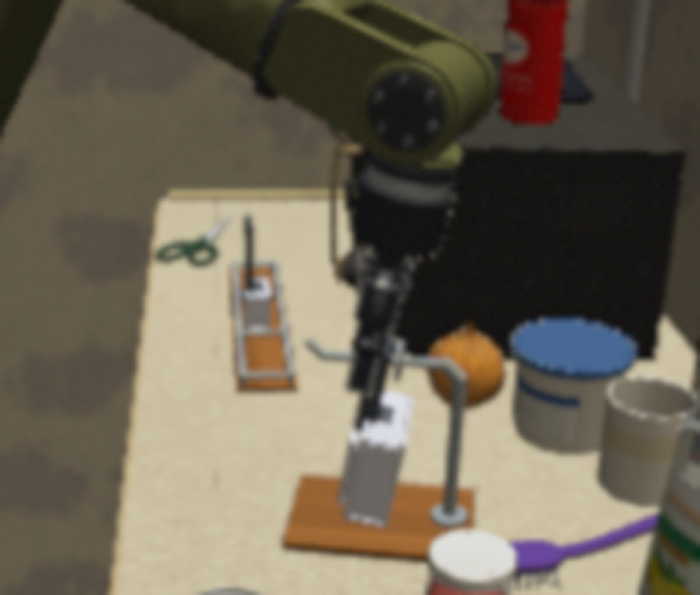

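View pics/top10.png

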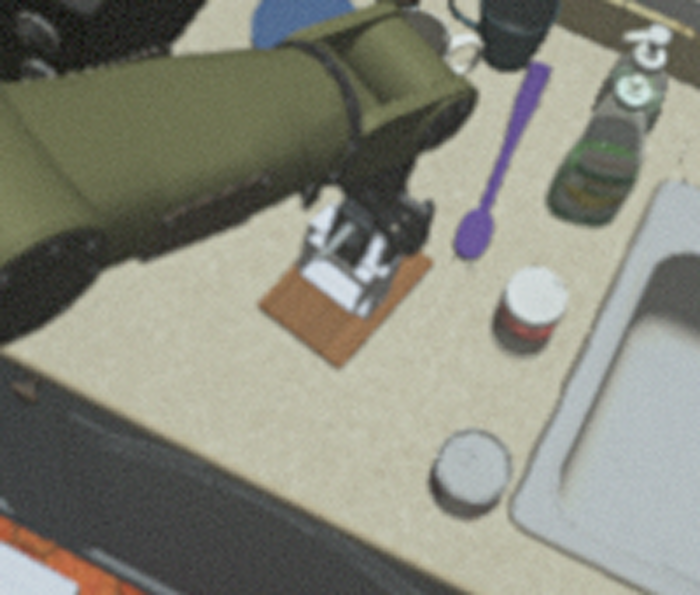

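```bash
python3 -m handwheel '[0,0,0,0,0,0.015,0.085, 0,0,0,0,0,0.03,0.085, -0.0195,-0.085,0,0,0,0.03,0.085, -0.0195,-0.085,0,-0.008,0.02,0.01,0.085,0,0,0.056,-0.008,0.035,0,0.085]'
python3 -m handwheel '[0,0,0.056,-0.008,0.0375,0,0.085, 0,0,0.056,-0.008,0.0375,0,0.085, 0,0,0.056,-0.008,0.0375,0,0.085, 0,0,0,-0.008,0.0375,0,0.085,0,0,0,-0.008,0.0375,0,0.085]'
python3 -m handwheel '[0,0,0,-0.008,0.0375,0,0.085, 0,0,0,-0.008,0.0375,0,0.085, 0,0,0,-0.008,0.0375,0,0.085, 0,0,0,0,0,0,0.085]'; python3 - <<'E'
from h import *
shot('11')
X=hk(np.load('side11.npy'));z=X[...,2]
for y0,y1 in((-56,-42),(-41,-30),(-26,-12)):
    P=X[(z>25)&(z<180)&(abs(X[...,0])<60)&(X[...,1]>y0)&(X[...,1]<y1)]
    for h in range(35,175,10):
        k=abs(P[:,2]-h)<5
        if k.sum()>2:print((y0,y1),h,k.sum(),np.percentile(P[k][:,0],[3,50,97]).round(1))
E
```

```text
clock: 14.45
eef_pos: [516.0, -182.9, 227.4]
tcp_rot: [0.005, 0.085, 0.996, -0.001]
wrist_force: [0.5, 0.8, 0.3]
finger_gap: 85.1
clock: 14.87
eef_pos: [475.2, 7.7, 224.5]
tcp_rot: [0.0, -0.001, 1.0, -0.0]
wrist_force: [1.7, -0.7, 0.2]
finger_gap: 84.9
clock: 15.2
eef_pos: [450.6, 123.5, 224.6]
tcp_rot: [0.0, -0.003, 1.0, 0.001]
wrist_force: [-0.1, -0.9, -0.2]
finger_gap: 84.9
(-56, -42) 35 35 [-7.5 10.  26.9]
(-56, -42) 45 38 [-7.5  9.2 26.7]
(-56, -42) 55 37 [-5.4 11.9 29.3]
(-56, -42) 65 43 [-3.1 14.1 31.4]
(-56, -42) 75 38 [-2.9 15.3 33.5]
(-56, -42) 85 39 [-0.2 16.5 33.5]
(-56, -42) 95 40 [ 1.4 18.9 35.8]
(-56, -42) 105 43 [ 2.4 18.4 38. ]
(-56, -42) 115 8 [ 3.5  6.5 14.2]
(-41, -30) 45 9 [-15.3 -12.2  -9.4]
(-41, -30) 55 7 [-15.  -12.4  -7.5]
(-41, -30) 65 9 [-13.   -9.9  -7.1]
(-41, -30) 75 9 [-10.3  -7.5  -4.3]
(-41, -30) 85 10 [-10.8  -6.2  -2.1]
(-41, -30) 95 7 [-8.2 -5.1 -2.2]
(-41, -30) 105 25 [-6.8 19.6 35.5]
(-41, -30) 115 4 [3.  6.9 8.6]
(-26, -12) 105 34 [-4.8 21.  38.3]
(-26, -12) 115 23 [-4.9  6.8 18.6]
(-26, -12) 125 21 [-2.6  3.6 13.3]
(-26, -12) 135 19 [-1.2  8.4 14.6]
(-26, -12) 145 21 [-0.2  8.4 17. ]
(-26, -12) 155 26 [ 2.2 11.  27.5]
(-26, -12) 165 26 [ 4.  13.4 27.6]
```

View pics/side11.png

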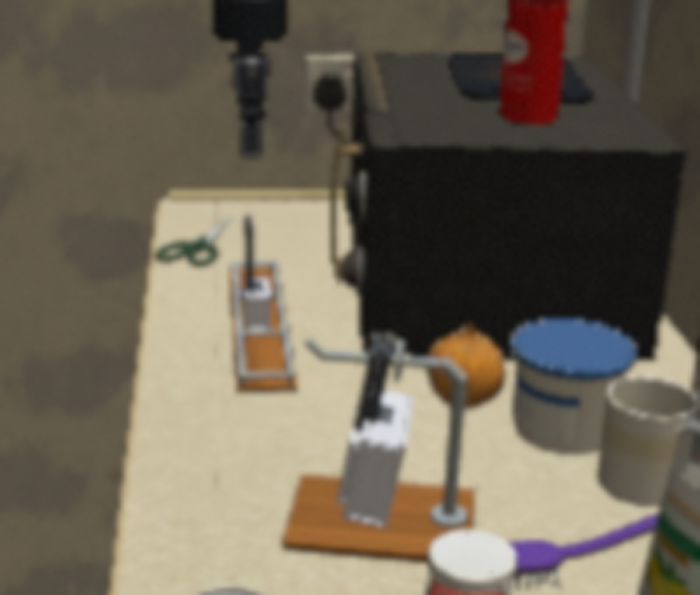

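View pics/top11.png

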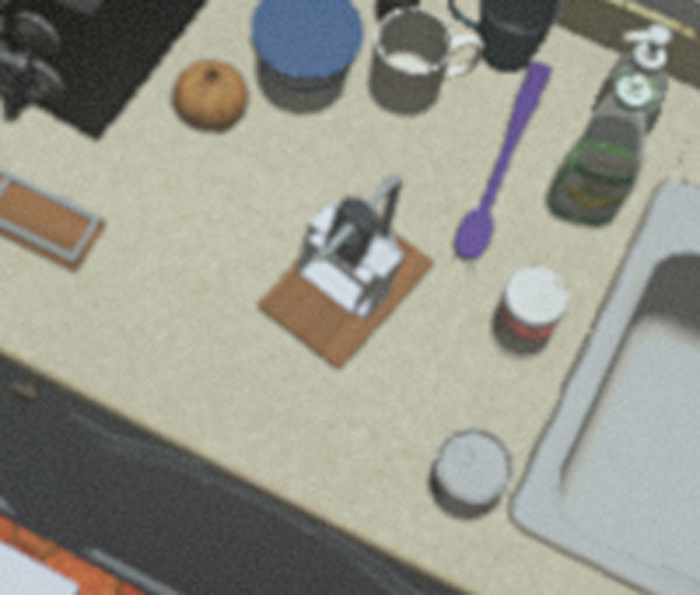

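```bash
python3 -m handwheel '[0,0,0,-0.004,0.03,-0.02,0.085, 0,0,0,-0.003,0.0235,-0.025,0.085, 0,0,0,0,0,-0.035,0.085, 0,0,0,0,0,-0.028,0.085,0,0,0,0,0,-0.016,0.085]'
python3 -m handwheel '[0,0,0,0,0,0,0.04, 0,0,0,0,0,0,0.0, 0,0,0,0,0,0,0, 0,0,0,0,0,0,0,0,0,0,0,0,0,0]'
python3 -m handwheel '[0,0,0,0,0,0,0, 0,0,0,0,0,0,0]'
```

```text
clock: 15.72
eef_pos: [444.2, 170.8, 97.3]
tcp_rot: [-0.002, -0.0, 1.0, -0.001]
wrist_force: [-1.0, -0.1, -0.3]
finger_gap: 84.9
clock: 16.13
eef_pos: [445.9, 172.2, 101.8]
tcp_rot: [0.001, -0.0, 1.0, 0.0]
wrist_force: [-0.3, 0.2, 6.7]
finger_gap: 39.2
clock: 16.3
eef_pos: [445.9, 172.3, 101.7]
tcp_rot: [0.001, -0.001, 1.0, 0.0]
wrist_force: [-0.4, 0.0, 6.5]
finger_gap: 38.9
```

```bash
python3 -m handwheel '[0,0,0,0,0,0.015,0, 0,0,0,0,0,0.025,0, 0,0,0,0,-0.02,0.026,0, 0,0,0,0,-0.035,0,0,0,0,0,0,-0.037,0,0]'
python3 -m handwheel '[0,0,-0.056,0.001,-0.037,0,0, 0,0,-0.056,0.001,-0.037,0,0, 0,0,-0.056,0.001,-0.037,0,0, 0,0,-0.056,0.001,-0.037,0,0,0,0,0,0.001,-0.037,0,0]'
python3 -m handwheel '[0,0,0,0,-0.037,0,0, 0,0,0,0,-0.035,0,0, 0,0,0,0,-0.026,0,0, 0,0,0,0,-0.012,0,0,0,0,0,0,0,0,0]'
python3 - <<'E'
from h import *
shot('12')
for n in('side','top'):
    X=hk(np.load(n+'12.npy'));im=cv2.imread(f'pics/raw_{n}12.png').max(2)
    m=(X[...,2]>60)&(X[...,2]<160)&(X[...,0]>-120)&(X[...,0]<-35)&(abs(X[...,1])<60)&(im>110)
    P=X[m]
    for h in range(70,150,10):
        k=abs(P[:,2]-h)<5
        if k.sum()>3:print(n,h,k.sum(),np.percentile(P[k],[3,50,97],axis=0).round(1).tolist())
E
```

```text
clock: 16.72
eef_pos: [445.4, 79.7, 168.1]
tcp_rot: [0.002, -0.002, 1.0, 0.0]
wrist_force: [1.2, -0.5, -1.9]
finger_gap: 39.3
clock: 17.13
eef_pos: [449.6, -106.8, 166.9]
tcp_rot: [0.0, 0.113, 0.994, -0.0]
wrist_force: [0.4, -0.5, -1.6]
finger_gap: 38.7
clock: 17.55
eef_pos: [449.7, -216.8, 166.5]
tcp_rot: [0.0, 0.112, 0.994, -0.0]
wrist_force: [0.7, -0.2, -2.5]
finger_gap: 39.2
side 70 5 [[-84.9, -26.2, 73.8], [-74.5, -23.3, 74.2], [-69.0, -22.9, 74.4]]
side 80 27 [[-89.4, -26.5, 75.8], [-68.2, -23.9, 79.1], [-60.1, 21.2, 84.2]]
side 90 9 [[-89.4, -26.6, 85.2], [-86.1, -24.6, 90.3], [-59.9, 16.3, 94.7]]
side 100 9 [[-89.3, -28.4, 96.1], [-71.6, -23.4, 101.0], [-60.3, 19.0, 104.7]]
side 110 36 [[-89.0, -29.3, 106.3], [-69.9, -24.7, 110.5], [-60.2, 16.7, 114.8]]
side 120 66 [[-87.3, -25.9, 115.4], [-70.0, -8.1, 117.7], [-60.3, 25.8, 122.2]]
top 70 28 [[-91.4, -15.8, 67.9], [-84.4, 3.7, 72.6], [-74.4, 27.7, 74.9]]
top 80 37 [[-92.4, -20.9, 75.2], [-86.1, 13.1, 77.5], [-77.1, 31.8, 82.7]]
top 90 4 [[-92.0, -15.7, 87.9], [-90.9, 28.6, 88.9], [-90.4, 34.0, 90.7]]
top 100 4 [[-92.6, -19.9, 95.8], [-81.6, -19.2, 102.1], [-70.3, 28.5, 103.8]]
top 110 21 [[-91.8, -21.4, 105.8], [-80.7, -16.7, 111.7], [-65.0, 32.2, 114.8]]
top 120 25 [[-92.2, -19.6, 115.2], [-89.7, 0.2, 119.5], [-67.8, 32.8, 123.7]]
top 130 8 [[-93.0, -13.8, 125.4], [-90.7, 16.0, 126.4], [-84.8, 28.4, 133.9]]
```

View pics/side12.png

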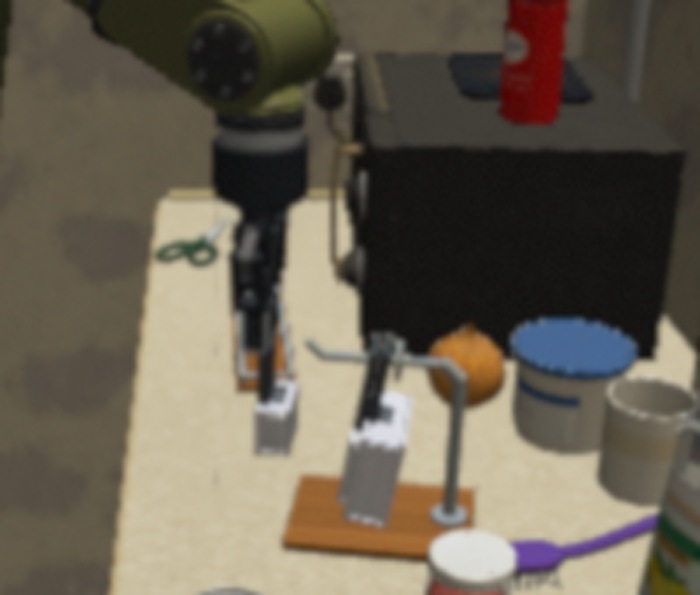

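```bash
python3 -m handwheel '[0.018,0.08,0,0,0,-0.005,0, 0.018,0.08,0,0,0,-0.005,0, 0,0,0,0,0,0,0, 0,0,0,0.012,-0.0027,0,0,0,0,0,0.012,-0.0027,0,0]'
python3 -m handwheel '[0,0,0,0,0,0,0]'
```

```text
clock: 18.07
eef_pos: [474.5, -219.1, 156.5]
tcp_rot: [-0.08, 0.11, 0.991, 0.009]
wrist_force: [0.4, 0.2, -1.1]
finger_gap: 38.8
clock: 18.15
eef_pos: [475.5, -219.4, 156.5]
tcp_rot: [-0.08, 0.11, 0.991, 0.009]
wrist_force: [-0.7, -0.2, -1.6]
finger_gap: 39.1
```

```bash
python3 -m handwheel '[0,0,0,-0.0008,-0.0034,0,0, 0,0,0,0.011,-0.0025,0,0,0,0,0,0.011,-0.0025,0,0,0,0,0,0.0053,-0.0012,0,0,0,0,0,0,0,0,0]'; python3 -c "
from h import *
shot('13')"
```

```text
clock: 18.57
eef_pos: [500.7, -229.7, 156.3]
tcp_rot: [-0.081, 0.111, 0.991, 0.009]
wrist_force: [0.3, 0.4, -1.8]
finger_gap: 38.8
```

View pics/side13.png

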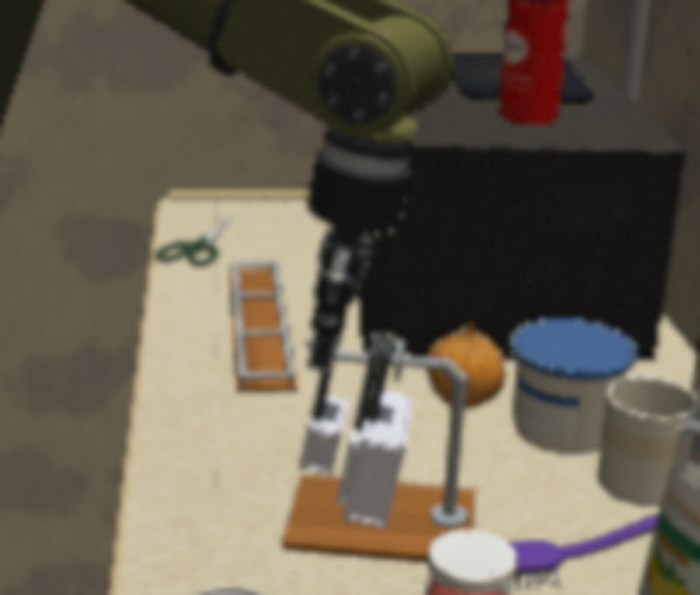

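View pics/top13.png

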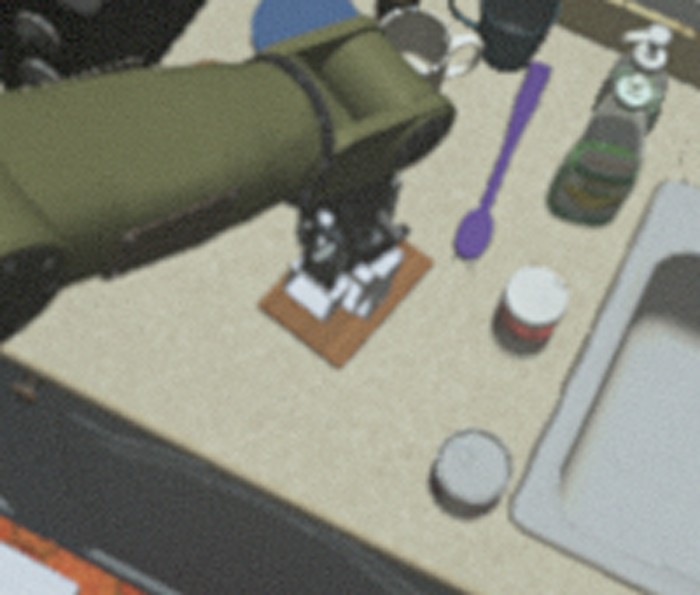

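```bash
python3 -m handwheel '[0,0,0,0,0,-0.005,0, 0,0,0,0,0,-0.006,0, 0,0,0,0,0,-0.002,0, 0,0,0,0,0,0,0]'
```

```text
clock: 19.0
eef_pos: [500.1, -229.7, 142.5]
tcp_rot: [-0.082, 0.111, 0.99, 0.009]
wrist_force: [0.5, -0.7, -1.1]
finger_gap: 38.9
```

```bash
python3 -m handwheel '[0,0,0,0.006,-0.0014,0,0, 0,0,0,0.006,-0.0014,0,0, 0,0,0,0,0,0,0]'; python3 -c "
from h import *
shot('14')"
```

```text
clock: 19.25
eef_pos: [513.6, -232.9, 143.4]
tcp_rot: [-0.081, 0.111, 0.991, 0.009]
wrist_force: [-0.1, 0.2, -1.1]
finger_gap: 39.1
```

View pics/side14.png

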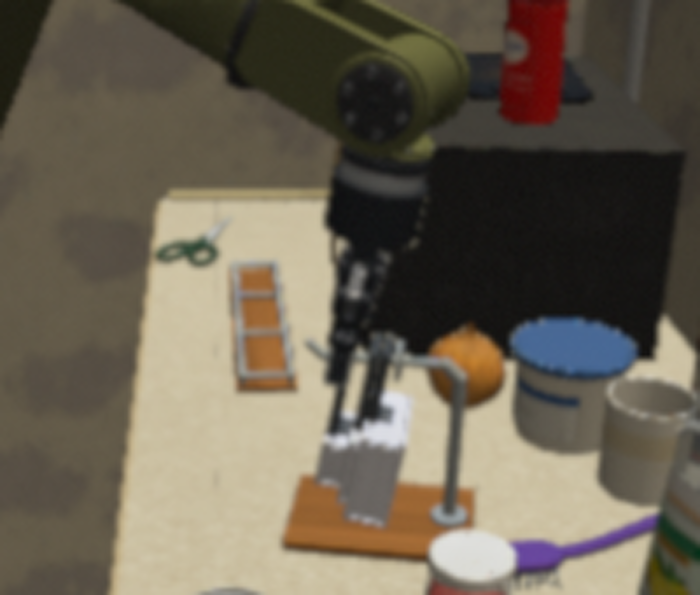

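View pics/top14.png

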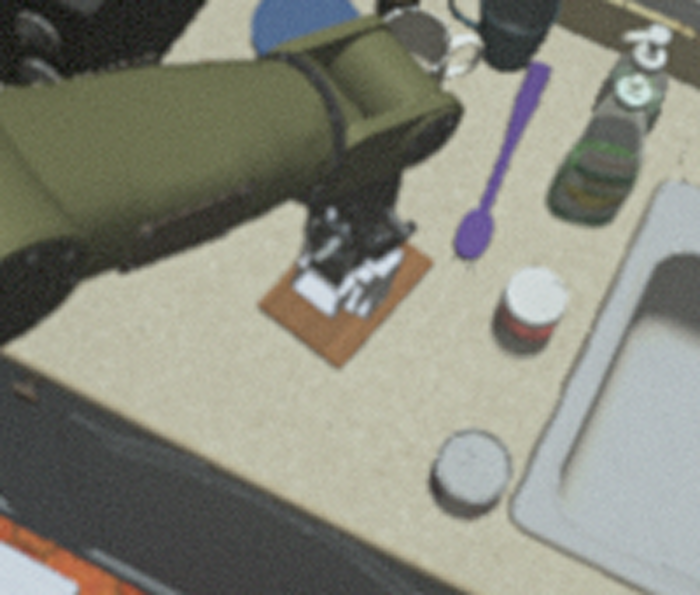

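```bash
python3 -m handwheel '[0,0,0,0.004,-0.0009,-0.001,0, 0,0,0,0.003,-0.0007,0,0, 0,0,0,0,0,0,0]'; python3 - <<'E'
from h import *
shot('15')
X=hk(np.load('side15.npy'));z=X[...,2]
for y0,y1 in((-56,-42),(-41,-32),(-31,-22)):
    P=X[(z>25)&(z<180)&(abs(X[...,0])<60)&(X[...,1]>y0)&(X[...,1]<y1)]
    for h in range(35,135,10):
        k=abs(P[:,2]-h)<5
        if k.sum()>2:print((y0,y1),h,k.sum(),np.percentile(P[k][:,0],[3,50,97]).round(1))
E
```

```text
clock: 19.6
eef_pos: [520.0, -234.4, 142.3]
tcp_rot: [-0.081, 0.111, 0.99, 0.009]
wrist_force: [1.0, 0.1, -2.2]
finger_gap: 38.8
(-56, -42) 35 33 [-7.7  9.8 24.6]
(-56, -42) 45 38 [-7.7 10.8 26.8]
(-56, -42) 55 41 [-5.4 11.6 29.2]
(-56, -42) 65 41 [-3.  14.3 31.5]
(-56, -42) 75 39 [-2.8 14.3 33.4]
(-56, -42) 85 36 [-0.3 17.8 33.4]
(-56, -42) 95 43 [ 1.8 18.6 35.9]
(-56, -42) 105 47 [ 1.5 20.7 37.9]
(-56, -42) 115 8 [ 3.5  7.8 14.3]
(-41, -32) 45 7 [-15.1 -12.3  -9.3]
(-41, -32) 55 8 [-14.8 -11.1  -7.6]
(-41, -32) 65 9 [-12.9  -9.9  -7. ]
(-41, -32) 75 7 [-10.5  -7.5  -4.6]
(-41, -32) 85 9 [-10.5  -7.4  -2.1]
(-41, -32) 95 7 [-7.9 -5.1 -2.3]
(-41, -32) 105 18 [-7.1 18.7 35.8]
(-41, -32) 115 7 [ 3.2 10.9 18.9]
(-31, -22) 55 14 [-28.7 -21.6 -17.1]
(-31, -22) 65 15 [-29.4 -23.3 -14.4]
(-31, -22) 75 14 [-26.3 -20.5 -14.6]
(-31, -22) 85 17 [-24.9 -18.2 -11.8]
(-31, -22) 95 8 [-23.7 -21.1 -13.6]
(-31, -22) 105 19 [-12.6  19.   36.1]
(-31, -22) 115 15 [-9.7  4.8 16.3]
(-31, -22) 125 6 [-11.6   4.9  14.1]
```

```bash
python3 -m handwheel '[0,0,0,0.0025,-0.0006,0,0, 0,0,0,0.0025,-0.0006,0,0, 0,0,0,0,0,-0.001,0, 0,0,0,0,0,-0.001,0,0,0,0,0,0,0,0]'
```

```text
clock: 20.12
eef_pos: [525.1, -235.7, 141.6]
tcp_rot: [-0.08, 0.111, 0.991, 0.009]
wrist_force: [-1.1, 1.2, 9.9]
finger_gap: 38.9
```

```bash
python3 -m handwheel '[0,0,0,0,0,0.001,0, 0,0,0,0,0,0,0, 0,0,0,0,0,0,0.042, 0,0,0,0,0,0,0.05, 0,0,0,0,0,0,0.065]'
python3 -m handwheel '[0,0,0,0,0,0,0.085, 0,0,0,0,0,0,0.085, 0,0,0,0,0,0,0.085, 0,0,0,0,0,0,0.085]'; python3 -c "
from h import *
shot('16')"
```

```text
clock: 20.53
eef_pos: [524.4, -235.4, 141.0]
tcp_rot: [-0.082, 0.111, 0.99, 0.009]
wrist_force: [-0.1, 0.9, 0.9]
finger_gap: 60.2
clock: 20.87
eef_pos: [524.5, -235.5, 141.2]
tcp_rot: [-0.081, 0.111, 0.99, 0.009]
wrist_force: [-0.8, 0.5, 0.4]
finger_gap: 84.9
```

View pics/side16.png

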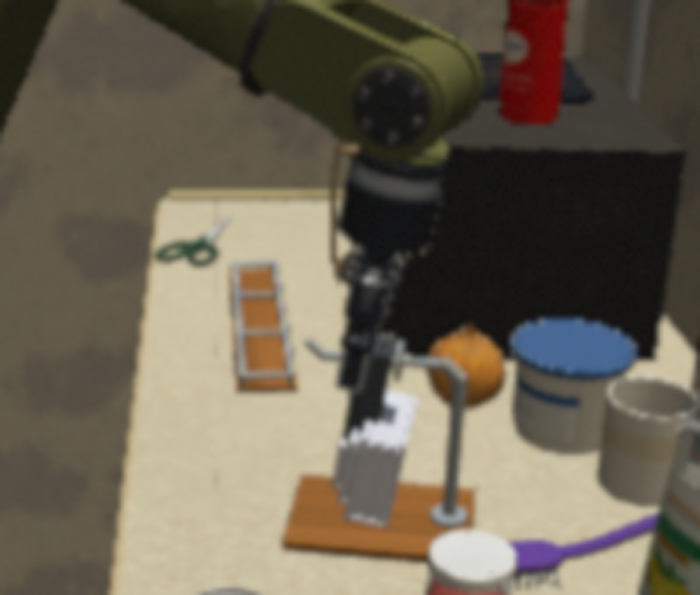

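View pics/top16.png

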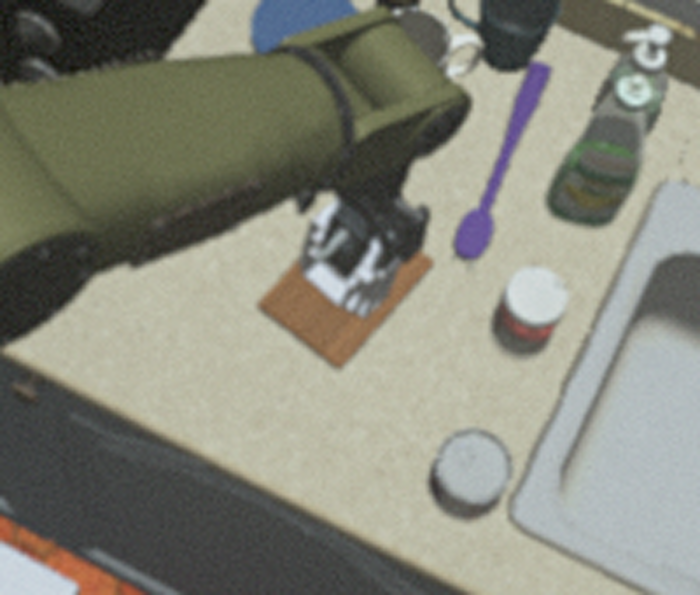

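Released; withdraw upwards and away, then check.

```bash
python3 -m handwheel '[0,0,0,0,0,0.015,0.085, 0,0,0,0,0,0.03,0.085, -0.018,-0.08,0,0,0,0.03,0.085, -0.018,-0.08,0,-0.008,0.02,0.01,0.085,0,0,0,-0.02,0.03,0,0.085]'
python3 -m handwheel '[0,0,0,-0.02,0.035,0,0.085, 0,0,0,-0.02,0.035,0,0.085, 0,0,0,-0.02,0.035,0,0.085, 0,0,0,-0.01,0.035,0,0.085,0,0,0,0,0.035,0,0.085]'
python3 -m handwheel '[0,0,0,0,0,0,0.085, 0,0,0,0,0,0,0.085, 0,0,0,0,0,0,0.085, 0,0,0,0,0,0,0.085,0,0,0,0,0,0,0.085]';python3 - <<'E'
from h import *
shot('17')
X=hk(np.load('side17.npy'));z=X[...,2]
for y0,y1 in((-56,-42),(-41,-32),(-31,-22)):
    P=X[(z>25)&(z<180)&(abs(X[...,0])<60)&(X[...,1]>y0)&(X[...,1]<y1)]
    for h in range(35,135,10):
        k=abs(P[:,2]-h)<5
        if k.sum()>2:print((y0,y1),h,k.sum(),np.percentile(P[k][:,0],[3,50,97]).round(1))
E
```

```text
clock: 21.38
eef_pos: [497.3, -186.4, 229.1]
tcp_rot: [0.005, 0.112, 0.994, -0.001]
wrist_force: [0.6, 1.1, -0.5]
finger_gap: 84.6
clock: 21.8
eef_pos: [424.7, -9.1, 226.7]
tcp_rot: [0.0, 0.112, 0.994, -0.0]
wrist_force: [-0.1, -0.4, 0.2]
finger_gap: 85.3
clock: 22.22
eef_pos: [426.6, -11.3, 226.2]
tcp_rot: [-0.0, 0.112, 0.994, -0.0]
wrist_force: [-1.0, 0.3, 0.0]
finger_gap: 85.1
(-56, -42) 35 35 [-7.7 12.4 27.2]
(-56, -42) 45 38 [-5.5 10.7 29.1]
(-56, -42) 55 39 [-4.9 11.7 29.5]
(-56, -42) 65 38 [-3.1 14.5 31.6]
(-56, -42) 75 40 [-0.6 16.5 33.9]
(-56, -42) 85 39 [-0.4 16.5 33.3]
(-56, -42) 95 41 [ 1.6 18.8 35.9]
(-56, -42) 105 40 [ 2.  18.4 37.6]
(-56, -42) 115 6 [ 3.4  7.9 14.9]
(-41, -32) 45 9 [-15.4 -12.1  -9.3]
(-41, -32) 55 8 [-12.6  -9.7  -6.8]
(-41, -32) 65 9 [-13.1  -7.3  -4.9]
(-41, -32) 75 9 [-10.3  -7.5  -4.4]
(-41, -32) 85 6 [-10.4  -6.1  -2.3]
(-41, -32) 95 10 [-8.4 -5.  -2. ]
(-41, -32) 105 28 [-5.3 22.5 37.2]
(-41, -32) 115 4 [5.4 7.  8.5]
(-31, -22) 55 6 [-20.  -18.8 -16.8]
(-31, -22) 65 9 [-20.2 -16.9 -14.2]
(-31, -22) 75 6 [-17.5 -15.9 -12.5]
(-31, -22) 85 9 [-17.9 -14.9 -12.2]
(-31, -22) 95 5 [-14.8 -12.2 -10.2]
(-31, -22) 105 24 [-11.1  18.8  39.2]
(-31, -22) 115 14 [-7.5  5.8 18. ]
(-31, -22) 125 15 [-8.1  3.4 13.6]
```

View pics/side17.png

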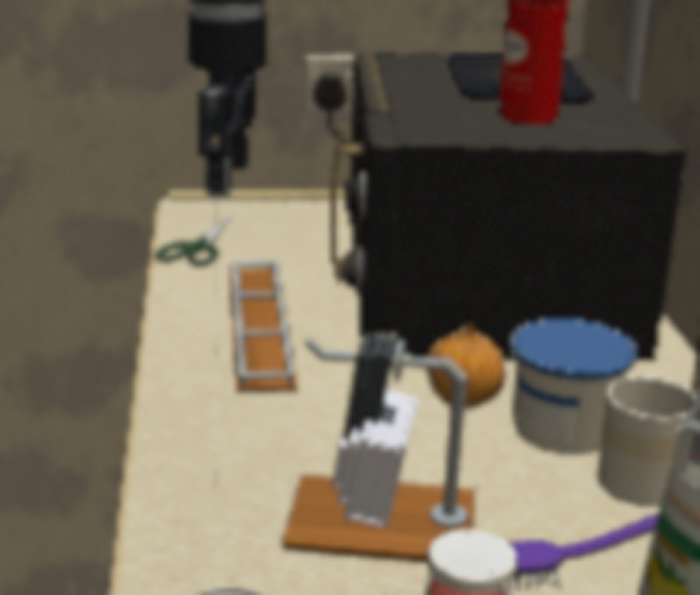

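View pics/top17.png

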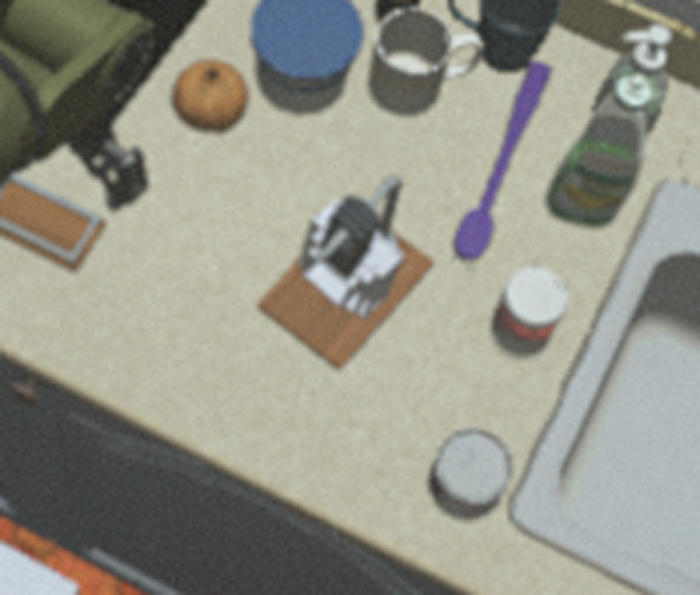

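The side picture shows all three pans hanging nested on the prong around (370,430), about 9 mm apart and leaning about 9°. The arm is clear, and the jar (533,310) and tin (472,478) in the top picture have not moved.

```bash
python3 -c "
from station import *
print(job_done())"
```

```text
the job is handed in; nothing more can be done
None
```

I hung the large, then the medium, then the small pan on the prong by the eyes in their handles, mouths towards the tip. I handed the job in at about 22 s of the 72 s allowed.

- **Method:** I gripped each handle by its side edges, passed the eye over the tip, and leaned the pan 7 to 10 degrees to match how it hangs. The medium and small pans were lowered in front of the one before and slid in to nest. I set each pan's weight on the prong before letting go.
- **Last checks:** After I withdrew the arm, the depth pictures showed the pans about 8 to 9 mm apart, leaning about 9 degrees and clear of the robot. The jar and the tin showed no change in the pictures. The wrist force never read above about 10 N at the end of a move.
- **What disagreed:**
  - The two cameras differed by about 3 to 6 mm along the prong, so I set the spacing from the side camera alone.
  - Tilting the tool shifted it about 3 mm sideways with the medium and small pans, and I corrected that before sliding them in.
  - For the small pan the gripper closed about 5 mm to one side of where I had measured it, but the pan was centred in the jaws afterwards.

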